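# Complete the row of sample caps and hold the depth gauge on the last one

### The job

Complete the row on the inspection strip: put the loose cap that lies open side up on the desk into the empty nest, open side up, fully down, and let go of it. Then check its depth: lift the dial depth gauge out of its wooden stand and set it upright across that cap, foot flat on the rim and parallel to the row, dial toward the strip's scribed front edge, plunger on the moulded mark in the middle of the cap's floor. Finish while still holding the gauge there, pressed down lightly (about 5 N) and steady, with the other caps undisturbed.

Things in the scene. Friction and masses are not known exactly. Their poses are not given: they have to be found in the camera images.
- strip: Inspection strip, fixed: aluminium plate 74 (x) x 244 (y) x 12 mm. Origin: centre of its underside, on the desk. Its y axis runs along the row; its -x edge, with a scribed line and four ticks, is its front (toward the robot). On it four round grey nest collars in a row along y, 58 mm apart, symmetric about its centre.
- empty_nest: The one empty nest of the row (any of the four places): fixed collar 43 mm outside, 35.6 mm inside, 6 mm high. Origin: centre of its underside, which is the plate's top (12 mm above the desk) and the surface the cap stands on. Axes parallel to the strip's.
- nest_1: One of the three occupied nests, same collar as the empty one; origin likewise.
- row_cap_1: Sample cap already standing open side up in nest_1; same size as sample_cap. To be left alone.
- nest_2: One of the three occupied nests, same collar as the empty one; origin likewise.
- row_cap_2: Sample cap already standing open side up in nest_2; same size as sample_cap. To be left alone.
- nest_3: One of the three occupied nests, same collar as the empty one; origin likewise.
- row_cap_3: Sample cap already standing open side up in nest_3; same size as sample_cap. To be left alone.
- sample_cap: White ribbed screw cap, lying open side up on the desk: 31 mm diameter, 20 mm high, 12 g, hollow (inner floor 2.4 mm above its underside, rim 20 mm above it, so 17.6 mm deep; opening about 25 mm). Origin: centre of its underside (the closed end); z axis points out of the opening. It is the only open-side-up cap that is not in the strip.
- cap_mark (a point): Small round moulded mark in the middle of the sample cap's inner floor, 2.4 mm above the cap's origin.
- shut_cap_1: Loose white cap of the same size lying closed side up on the desk, a bystander. Origin: centre of its underside.
- shut_cap_2: Loose white cap of the same size lying closed side up on the desk, a bystander. Origin: centre of its underside.
- shut_cap_3: Loose white cap of the same size lying closed side up on the desk, a bystander. Origin: centre of its underside.
- gauge_stand: Fixed beech stand of the gauge, 56 (x) x 74 (y) mm, posts 34 mm high with 5 mm lips in front of and behind the foot; the gauge's foot lies in this channel along the stand's y axis and lifts straight up. Origin: centre of its underside, on the desk.
- depth_gauge: Dial depth gauge, loose, 0.17 to 0.28 kg, upright in its stand. Origin: middle of the underside of its steel foot bar (14 x 54 x 8 mm, long along y); z up the stem, -x the way the dial faces. Above an 11 mm stem a black housing 21 (x) x 30 (y) mm, 26 to 74 mm above the origin, flat sides at y = +-15 mm to grip; round dial 29 mm wide, 6 mm out of its front. Plunger top 87 to 99 mm above the origin.
- gauge_grip (a point): Middle of the best part of the housing to grip across its 30 mm width, 56 mm above the gauge's origin, on its axis.
- gauge_dial (a point): Centre of the dial's face, 46 mm above the gauge's origin and 16 mm in front (-x) of its axis.
- plunger_tip (a point): Rounded tip of the plunger, on the gauge's axis; at rest 22 mm below the foot's underside (it enters the cap before the foot meets the rim).
- plunger (a joint): How far the plunger is pushed up into the gauge, m: 0 at rest, at most 0.012. Spring 0.75 N at the start plus 0.15 N per mm. With the foot flat on the cap's rim and the tip on its floor it reads about 0.0042; further force goes through the foot onto the rigid rim, so go down slowly (10 mm/s or less) and stop at 4 to 6 N.
- boom_end (a point): Top of the free end of the filling machine's boom, fixed, 0.38 m above the desk. From there 10 mm steel bars run back to the machine on the left: the boom toward +y (y 0.01 to 0.36, x 0.39 to 0.46, 0.27 to 0.38 m high) and a cross bar at y = 0.20 (x 0.30 to 0.50, 0.30 m high). An arm coming from the left passes over them or in front of them.

How it is judged:
By the outcome, as a careful person would: the job done as asked, in the order asked, and still so for the second after the job is handed in, while the arm keeps its last pose, push and grip.
It also fails if it takes over 58 s, if anything falls off the work surface, if the arm or the gripper's body presses on something with over 40 N, if the wrist force passes 120 N, or if a joint passes its speed limit or range.

### The arm

A 6-joint arm with a two-finger parallel gripper is mounted at the origin on a cart in front of the work surface, level with it; the furniture and walls round the work are solid. World frame = base frame: x ahead of the robot, y to its left, z up, the work surface at z = 0. Lengths are in m, angles in degrees, forces in N, time in s.
With the tool pointing down it reaches from about 0.3 to 0.875 m from the base axis. Payload 4.2 kg.
Tool frame: the origin (TCP) lies on the centre line of the jaws, within the pads' length; the fingertips stand 8 mm ahead of it and the grasp point (between the pads) lies 11 mm behind it; z points along the fingers, y is the direction in which the jaws open and shut (so a half turn about z gives the same grasp; the last joint's range is limited). The gripper opens to 85 mm and grips with 20 to 120 N. Pads are 22 mm wide; open, the fingers measure 114 mm over their backs; the gripper's body (76 mm by 85 mm) begins 54 mm behind the grasp point. The pads swing forward as they close: fully open they stand 13 mm farther back than shut.
Start: joints at [-64.973, 18.312, 89.639, -0, 72.044, -1.146], TCP at [0.254, -0.516, 0.214] pointing down, gripper open.
Joint ranges: [-177.97, 177.97], [-48.28, 115.42], [12.27, 149.76], [-77.06, 257.06], [2.81, 150.46], [-146.56, 146.56]. Speed limits (degrees/s): [147.25, 147.25, 180, 180, 180, 180].

### API

Orientations are given as [roll, pitch, yaw] about the fixed x, y, z axes, in that order (R = Rz(yaw) Ry(pitch) Rx(roll)).
In Python, from rig import bot, imaging, spotter gives the robot as it stands.
- The arm moves only by the shell command python3 -m handwheel 'ROWS' [FORCE]. ROWS is JSON, one flat list of numbers, 7 for each row, row after row: the opening, from 0 (shut) to 1 (fully open), then the shift along the world's x, y, z as a fraction of full scale, then the turn, a rotation vector about the world's x, y, z as a fraction of full scale. A call has 1 to 12 rows; each row shifts and turns the commanded pose from where the row before left it; what a row does not reach is not made up. Full scale, the value 1, is 30 cm for a shift and 0.08 rad for a turn. A row lasts 1/12 s, in which the tool goes at most 41.7 mm and 7.16 degrees, less where a joint would pass 70% of its speed; a pose out of reach is approached as far as the arm can. A call with a number of a shift or a turn outside -1 to 1 is refused whole. A call with a gripper value outside its range is refused whole. The fingers move at their own pace and stop on an object; FORCE is the grip in N (left out, the last holds). Time passes only in rows, so rows that do not move let the fingers close. It gives the time, the measured TCP pose, the force and the opening at its end, in the units of the state.
- bot.get_state(): the state, without advancing time (a new reading comes with each control period).
- imaging.snapshot(name): name is "scene" or "top" or "wrist"; returns the picture (420x560x3 uint8, red, green, blue); there is no depth.
- imaging.get_calibration(name): a dict with "intrinsics" (3x3 intrinsics, pixels), "view" (4x4, takes a point from world to camera coordinates). Camera axes: x right, y up, looking along -z (the intrinsics and any distortion apply to the point x, -y, -z); pixel columns grow to the right and rows downward; lengths in m; the calibration is good to about 2 mm. A picture is of the moment at which its call begins: read the wrist's pose just before it. get_calibration takes no time and is no camera call; for the wrist camera it gives the pose at the moment of the call.
- bot.close_job(): hands the job in, once; it reports no verdict.
Trained networks look in the newest picture that a camera, given by its name, has taken for a name from the list of things; names that differ only in an ending like _2 or _b are one class to them, and where a whole thing is asked for, a point or a joint stands for the part that bears it (a point fixed in the world has none). Each returns a list of dicts, best first, with "conf" (0 to 1); they miss things now and then, are a little off and sometimes report something else, mostly with a low value. They report only what shows in the picture. A call takes as long as a camera call.
- spotter.look_for(camera, label): "rect" ([centre column, centre row, width, height] in pixels, round what is visible of it).
- spotter.mark_of(camera, label): "position" ([column, row] in pixels: a listed point, or the origin of a listed thing).
The state is a dict: "clock": time; "q": joint angles; "joint_vel": joint speeds; "joint_torque": joint torques, N m; "tcp_pos": TCP position; "eef_rot": TCP orientation; "contact_force": force on the tool from outside, world axes, zero at the start; "wrist_torque": the same for the moment, N m; "gripper_width": finger opening in m.
Only numpy, scipy, OpenCV 4.12 (cv2) and the standard library are available. Lean on these libraries where they do the work, as an engineer would, in place of code of your own. Each camera call takes 0.05 s, during which the arm holds its last target.

## Working session

There is one attempt and no reset: what is moved stays moved. The work goes in short steps, Python scripts to look and compute and a shell command to move; the robot and the scene stay as the last step left them, time stands still between calls to the robot, and variables do not carry over. Pictures are saved under pics/ and viewed, and the job is handed in when it is done.

```bash
ls; mkdir -p pics; python3 - <<'E'
from rig import bot, imaging, spotter
import cv2
print(bot.get_state())
for n in ["scene","top","wrist"]:
    im=imaging.snapshot(n); cv2.imwrite(f"pics/{n}0.png",im[:,:,::-1])
    c=imaging.get_calibration(n); print(n,c)
E
```

```text
pics
{'clock': 0.0, 'q': array([-6.49721662e+01,  1.83516564e+01,  8.97066034e+01, -1.52692047e-03,
        7.20430519e+01, -1.14636386e+00]), 'joint_vel': array([ 0.04807847, -0.06617742, -0.06448852, -0.04629352, -0.0059791 ,
        0.05020018]), 'joint_torque': array([-2.03378081e-04, -4.15523458e+01, -2.34161299e+01,  7.17763129e-06,
        8.10333760e-03,  1.59112531e-06]), 'tcp_pos': array([ 0.25340961, -0.51558723,  0.21338079]), 'eef_rot': array([-1.79898680e+02, -5.75471503e-04,  2.61746691e+01]), 'contact_force': array([ 0.46746375, -0.27283932,  0.92397594]), 'wrist_torque': array([ 0.03877886, -0.01793146, -0.02218115]), 'gripper_width': 0.08507652967299378}
scene {'intrinsics': array([[395.07813062,   0.        , 282.84334148],
       [  0.        , 395.07813062, 210.0925233 ],
       [  0.        ,   0.        ,   1.        ]]), 'view': array([[-0.70667463, -0.70706268,  0.02594878,  0.28608053],
       [ 0.32694811, -0.29380485,  0.89821136, -0.39933863],
       [-0.62746785,  0.64322708,  0.43879724, -0.55599454],
       [ 0.        ,  0.        ,  0.        ,  1.  
[... 168 characters left out ...]
  1.        ]]), 'view': array([[ 0.01586104, -0.99929387,  0.03406154, -0.15897289],
       [ 0.98268404,  0.02186895,  0.1839941 , -0.52493633],
       [-0.18460907,  0.03055339,  0.982337  , -1.20770419],
       [ 0.        ,  0.        ,  0.        ,  1.        ]])}
wrist {'intrinsics': array([[378.18739035,   0.        , 284.1715749 ],
       [  0.        , 378.18739035, 211.52998514],
       [  0.        ,   0.        ,   1.        ]]), 'view': array([[ 0.44111568, -0.89744891, -0.00155414, -0.57394404],
       [ 0.8514694 ,  0.41906169, -0.3152573 ,  0.0411734 ],
       [ 0.2835786 ,  0.13774164,  0.94900496, -0.38157121],
       [ 0.        ,  0.        ,  0.        ,  1.        ]])}
```

View pics/scene0.png

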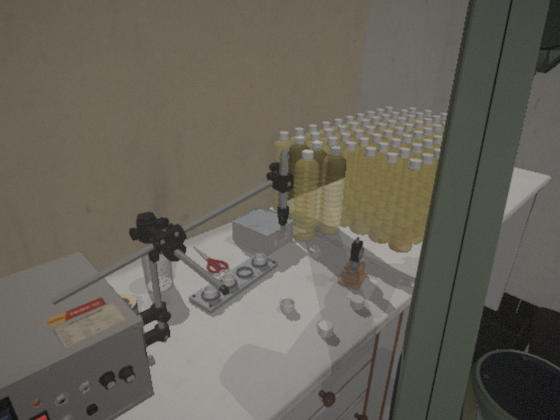

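View pics/top0.png

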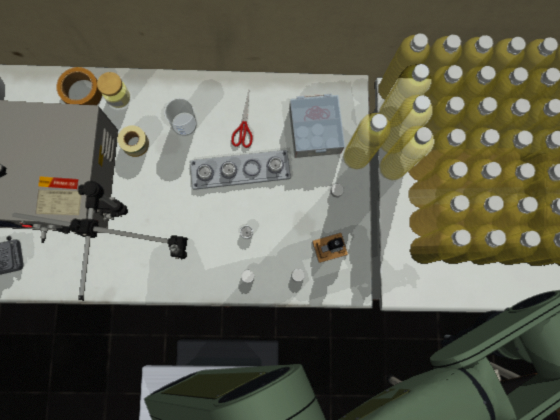

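View pics/wrist0.png

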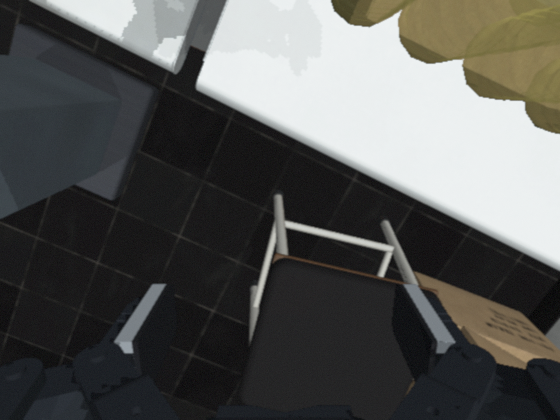

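The top view shows the open cap near (247,231), the empty nest near (252,167), third from the left, and the gauge in its stand near (331,245). The shut caps are at (247,277), (297,276) and (337,190). The bottles are on the right. Next I'll measure these.

```bash
cat > h.py <<'E'
import numpy as np, cv2
from rig import bot, imaging, spotter
def bp(cal,px,z):
    K=cal["intrinsics"];V=cal["view"];R=V[:3,:3];t=V[:3,3]
    d=np.linalg.inv(K)@np.array([px[0],px[1],1.]); d=np.array([d[0],-d[1],-d[2]])
    d=R.T@d; o=-R.T@t
    return o+d*(z-o[2])/d[2]
def proj(cal,p):
    V=cal["view"]; c=V[:3,:3]@np.asarray(p)+V[:3,3]; c=np.array([c[0],-c[1],-c[2]])
    u=cal["intrinsics"]@c; return u[:2]/u[2]
E
python3 - <<'E'
from h import *
np.set_printoptions(precision=4,suppress=True)
c=imaging.get_calibration("top"); cs=imaging.get_calibration("scene")
Z=dict(strip=0,empty_nest=.012,nest_1=.012,row_cap_1=.012,sample_cap=0,shut_cap_1=0,gauge_stand=0,depth_gauge=0.01,gauge_grip=.07,boom_end=.38,gauge_dial=.06)
for k,z in Z.items():
    for cam,cc in (("top",c),("scene",cs)):
        for r in spotter.mark_of(cam,k)[:5]:
            if r["conf"]>.2: print(k,cam,round(r["conf"],2),np.array(r["position"]),bp(cc,r["position"],z))
im=imaging.snapshot("top")
def crop(n,x0,x1,y0,y1,s): cv2.imwrite(n,cv2.resize(im[y0:y1,x0:x1,::-1],None,fx=s,fy=s,interpolation=cv2.INTER_CUBIC))
crop("pics/a.png",180,350,145,295,4.6)
crop("pics/b.png",300,360,220,275,10)
E
```

```text
strip top 0.82 [240.5 168.8] [ 0.6267 -0.0534  0.    ]
strip scene 0.81 [232.4 283.8] [ 0.625  -0.0438  0.    ]
empty_nest scene 0.6 [356.3 304.1] [ 0.3605 -0.1921  0.012 ]
empty_nest scene 0.24 [227.  285.1] [ 0.6168 -0.0213  0.012 ]
nest_1 top 0.65 [204.7 175.1] [0.6054 0.0337 0.012 ]
nest_1 top 0.61 [227.2 170.4] [ 0.6187 -0.0212  0.012 ]
nest_1 top 0.51 [270.  164.9] [ 0.6353 -0.1267  0.012 ]
nest_1 scene 0.56 [211.9 295.4] [0.6095 0.0282 0.012 ]
nest_1 scene 0.42 [260.2 262.7] [ 0.6343 -0.1445  0.012 ]
nest_1 scene 0.36 [225.8 278.8] [ 0.6391 -0.0348  0.012 ]
row_cap_1 top 0.74 [294.8 272.2] [ 0.3716 -0.1912  0.012 ]
row_cap_1 top 0.67 [229.3 173.8] [ 0.6102 -0.0267  0.012 ]
row_cap_1 top 0.57 [272.6 164.8] [ 0.6358 -0.1332  0.012 ]
row_cap_1 top 0.47 [205.9 175.6] [0.6042 0.0307 0.012 ]
row_cap_1 scene 0.73 [231.  283.2] [ 0.6163 -0.033   0.012 ]
row_cap_1 scene 0.58 [206.3 294.7] [0.6204 0.0362 0.012 ]
row_cap_1 scene 0.4 [258.4 259.1] [ 0.6504 -0.1525  0.012 ]
sample_cap top 0.71 [244.6 231.6] [ 0.4687 -0.068   0.    ]
sample_cap scene 0.76 [286.6 304.7] [ 0.4778 -0.0852  0. 
[... 879 characters left out ...]
.91 [354.1 268.7] [ 0.4496 -0.3075  0.01  ]
depth_gauge scene 0.67 [210.7 292.3] [0.623  0.0221 0.01  ]
gauge_grip top 0.8 [337.4 244.6] [ 0.4334 -0.2856  0.07  ]
gauge_grip scene 0.82 [353.5 252.8] [ 0.4443 -0.287   0.07  ]
gauge_grip scene 0.73 [312.6 254.8] [ 0.5079 -0.2043  0.07  ]
boom_end top 0.71 [273.  165.6] [ 0.5362 -0.1274  0.38  ]
boom_end top 0.57 [180.9 238.6] [0.4033 0.028  0.38  ]
boom_end scene 0.61 [225.4 281.8] [0.2223 0.2695 0.38  ]
gauge_dial top 0.68 [339.2 253.5] [ 0.4138 -0.2912  0.06  ]
gauge_dial top 0.41 [228.  170.3] [ 0.6068 -0.0265  0.06  ]
gauge_dial scene 0.74 [362.4 255.7] [ 0.4296 -0.3063  0.06  ]
gauge_dial scene 0.41 [326.3 331.1] [ 0.3223 -0.0324  0.06  ]
```

View pics/a.png

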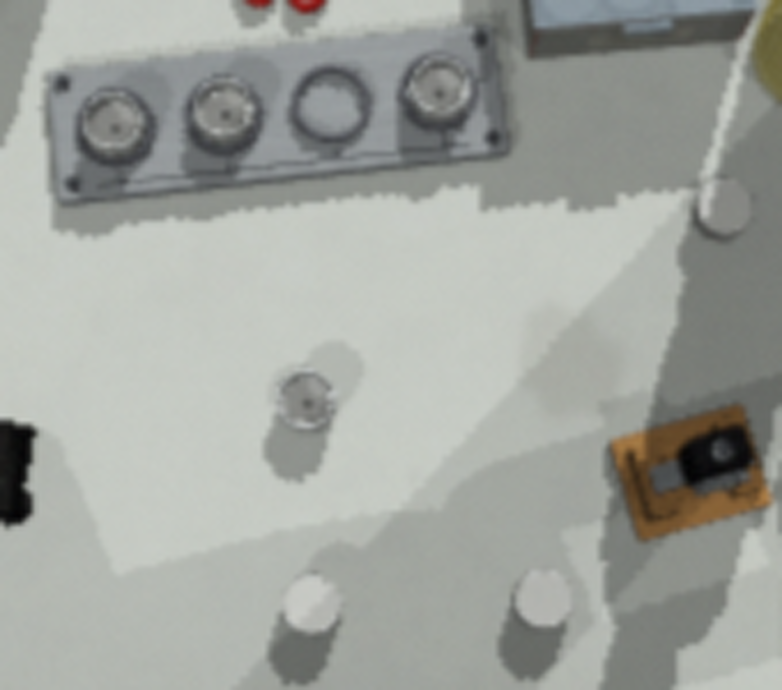

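View pics/b.png

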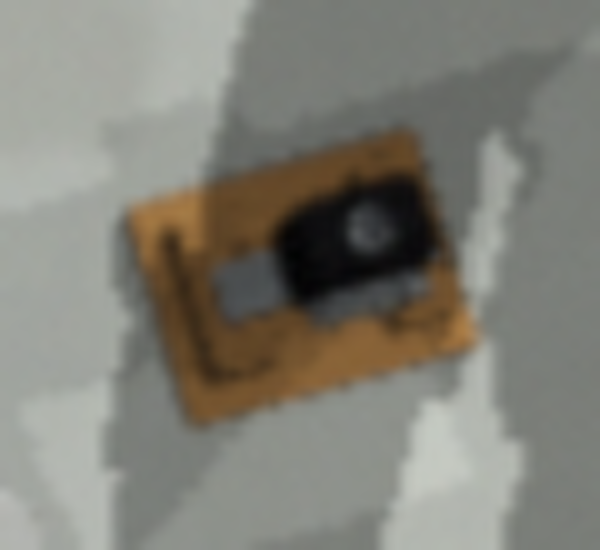

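```bash
python3 - <<'E'
from h import *
from scipy.spatial.transform import Rotation as Ro
np.set_printoptions(precision=4,suppress=True)
c=imaging.get_calibration("wrist");V=c["view"];s=bot.get_state()
R=Ro.from_euler("xyz",s["eef_rot"],degrees=True).as_matrix()
o=-V[:3,:3].T@V[:3,3]; print("cam in tool",R.T@(o-s["tcp_pos"]),"world",o,"look in tool",R.T@(-V[2,:3]), s["clock"])
ct=R.T@(o-s["tcp_pos"]); Vr=V[:3,:3]@R
P=dict(cap=(.472,-.072,.0),nest=(.63,-.082,.012),gauge=(.438,-.28,.07),stripc=(.626,-.05,.012))
for yaw in (12,):
  for tcp in [(.42,-.17,.21),(.45,-.12,.21),(.42,-.12,.25),(.48,-.12,.25)]:
    Rn=Ro.from_euler("xyz",[180,0,yaw],degrees=True).as_matrix()
    Rv=Vr@Rn.T; on=np.array(tcp)+Rn@ct; VV=np.eye(4);VV[:3,:3]=Rv;VV[:3,3]=-Rv@on
    print(tcp,on,{k:proj(dict(intrinsics=c["intrinsics"],view=VV),p) for k,p in P.items()})
E
```

```text
cam in tool [ 0.0812 -0.0003 -0.1606] world [ 0.3264 -0.4799  0.3749] look in tool [-0.3153 -0.0002  0.949 ] 1.3
(0.42, -0.17, 0.21) [ 0.4994 -0.1528  0.3706] {'cap': array([193.9692,  97.1117]), 'nest': array([ 230.3872, -106.3099]), 'gauge': array([419.3746, 196.1877]), 'stripc': array([ 188.9752, -110.5768])}
(0.45, -0.12, 0.21) [ 0.5294 -0.1028  0.3706] {'cap': array([240.9659, 139.8358]), 'nest': array([284.979, -47.066]), 'gauge': array([463.8154, 240.6644]), 'stripc': array([245.4074, -50.9937])}
(0.42, -0.12, 0.25) [ 0.4994 -0.1028  0.4106] {'cap': array([250.0628, 106.404 ]), 'nest': array([291.9294, -70.4645]), 'gauge': array([455.9162, 195.0463]), 'stripc': array([255.7587, -74.1161])}
(0.48, -0.12, 0.25) [ 0.5594 -0.1028  0.4106] {'cap': array([240.2057, 161.899 ]), 'nest': array([278.2404,   3.5383]), 'gauge': array([434.7041, 252.45  ]), 'stripc': array([243.9258,   0.2562])}
```

```bash
python3 -m handwheel '[0.6,0.06,0.114,0,0,0,-0.2, 0.6,0.06,0.114,0,0,0,-0.2, 0.6,0.06,0.114,0,0,0,-0.2, 0.6,0.06,0.114,0,0,0,-0.2, 0.6,0.06,0.114,0,0,0,-0.2, 0.6,0.06,0.114,0,0,0,-0.2, 0.6,0.06,0.114,0,0,0,-0.2, 0.6,0.06,0.114,0,0,0,-0.2, 0.6,0.06,0.114,0,0,0,-0.2, 0.6,0.06,0.114,0,0,0,-0.2, 0.6,0.06,0.114,0,0,0,-0.2, 0.6,0,0,0,0,0,0]'
cat > look.py <<'E'
import sys
from h import *
np.set_printoptions(precision=4,suppress=True)
n=sys.argv[1]; Z=dict(a.split("=") for a in sys.argv[2:])
c=imaging.get_calibration("wrist"); im=imaging.snapshot("wrist")
cv2.imwrite(f"pics/{n}.png",im[:,:,::-1]); np.save(f"pics/{n}.npy",np.r_[c["view"].ravel()])
s=bot.get_state(); print(s["clock"],s["tcp_pos"],s["eef_rot"],s["gripper_width"])
for k,z in Z.items():
    for r in spotter.mark_of("wrist",k)[:5]:
        if r["conf"]>.3: print(k,round(r["conf"],2),np.array(r["position"]),bp(c,r["position"],float(z)))
E
python3 look.py w1 sample_cap=0 cap_mark=.0024 gauge_grip=.066 gauge_stand=0 depth_gauge=.01 gauge_dial=.056
```

```text
clock: 2.3
tcp_pos: [0.4542, -0.1347, 0.2145]
eef_rot: [-179.9, -0.2, 16.4]
contact_force: [0.0, -0.6, -0.6]
gripper_width: 0.0513
2.35 [ 0.4528 -0.1372  0.2143] [-179.993    -0.0337   16.4183] 0.051203877562034164
sample_cap 0.73 [227.5 140.6] [ 0.4676 -0.0717  0.    ]
cap_mark 0.59 [230.2 144.8] [ 0.4648 -0.0755  0.0024]
gauge_grip 0.65 [443.7 263.5] [ 0.4272 -0.2917  0.066 ]
gauge_stand 0.88 [409.1 226.4] [ 0.4345 -0.2774  0.    ]
depth_gauge 0.91 [419.  243.2] [ 0.4226 -0.29    0.01  ]
gauge_dial 0.93 [440.  279.2] [ 0.4078 -0.3009  0.056 ]
```

View pics/w1.png

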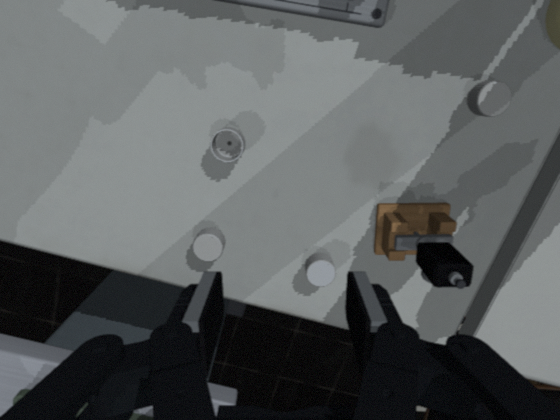

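```bash
python3 - <<'E'
from h import *
im=cv2.imread("pics/w1.png")
def crop(n,x0,x1,y0,y1,s): cv2.imwrite(n,cv2.resize(im[y0:y1,x0:x1],None,fx=s,fy=s,interpolation=cv2.INTER_CUBIC))
a=im
c1=cv2.resize(a[120:170,200:260],None,fx=8,fy=8,interpolation=cv2.INTER_CUBIC)
c2=cv2.resize(a[190:300,360:480],None,fx=4,fy=4,interpolation=cv2.INTER_CUBIC)
cv2.imwrite("pics/w1a.png",c1);cv2.imwrite("pics/w1b.png",c2)
c=imaging.get_calibration("wrist"); c["view"]=np.load("pics/w1.npy").reshape(4,4)
np.set_printoptions(precision=4,suppress=True)
for u in [(230,143.5)]: print(bp(c,u,.0024))
print(proj(c,(.468,-.0725,.02)),proj(c,(.468,-.0725,.0024)))
E
```

```text
[ 0.4659 -0.075   0.0024]
[225.3643 143.2972] [228.0598 140.7557]
```

View pics/w1a.png

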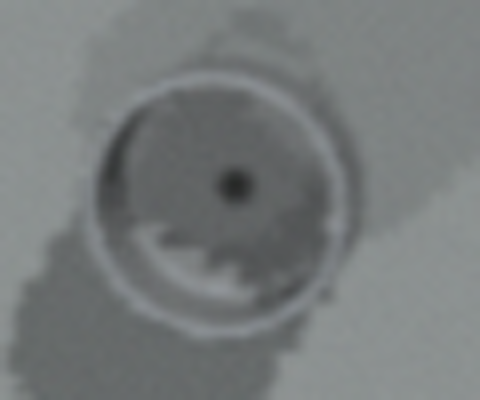

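View pics/w1b.png

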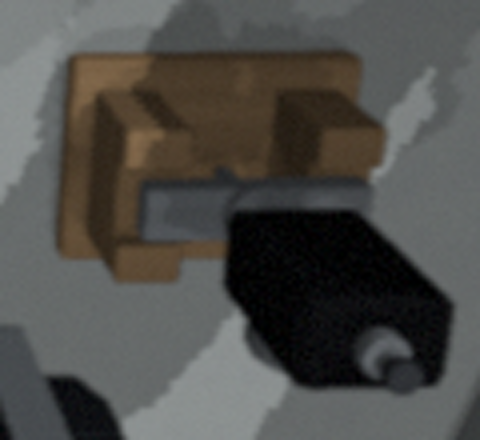

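```bash
python3 -m handwheel '[0.6,0.007,0.035,-0.085,0,0,0, 0.6,0.007,0.035,-0.085,0,0,0, 0.6,0.007,0.035,-0.085,0,0,0, 0.6,0.007,0.035,-0.085,0,0,0, 0.6,0.007,0.035,-0.085,0,0,0, 0.6,0.007,0.035,-0.085,0,0,0, 0.6,0,0,0,0,0,0,0.6,0,0,0,0,0,0]'
python3 look.py w2 sample_cap=0 cap_mark=.0024; python3 -c "
from h import *
for i in range(1): print(bot.get_state()['tcp_pos'])"
```

```text
clock: 3.32
tcp_pos: [0.4634, -0.0775, 0.0607]
eef_rot: [-179.9, 0.1, 16.1]
contact_force: [0.3, -0.4, 0.5]
gripper_width: 0.0515
3.3667 [ 0.4646 -0.0778  0.0619] [179.9653  -0.0249  16.042 ] 0.05096701587418154
sample_cap 0.8 [280.3 217. ] [ 0.4664 -0.0736  0.    ]
cap_mark 0.75 [280.5 222.6] [ 0.4637 -0.0745  0.0024]
[ 0.46546494 -0.07798879  0.0628467 ]
```

View pics/w2.png

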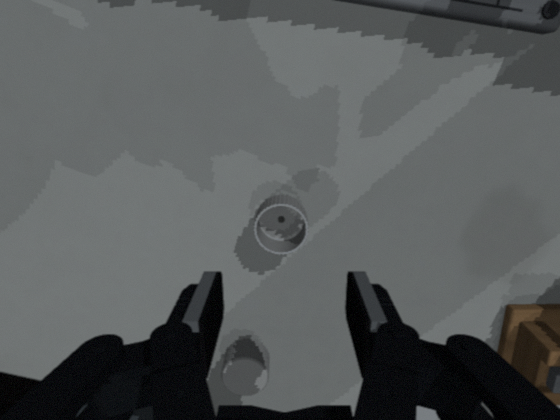

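The mark is at (281,219) and the rim centre at (281,229), so the cap sits between the fingers about 3.5 mm toward +y. I'll go down and grip it.

```bash
python3 -m handwheel '[0.6,0,0.003,-0.039,0,0,0, 0.6,0,0.003,-0.039,0,0,0, 0.6,0,0.003,-0.039,0,0,0, 0.6,0,0.003,-0.039,0,0,0, 0.6,0,0,0,0,0,0, 0.2,0,0,0,0,0,0, 0.2,0,0,0,0,0,0, 0.2,0,0,0,0,0,0, 0.2,0,0,0,0,0,0, 0.2,0,0,0,0,0,0]' 25
python3 look.py w3
```

```text
clock: 4.3
tcp_pos: [0.4647, -0.0734, 0.0151]
eef_rot: [180.0, -0.1, 16.1]
contact_force: [0.2, 0.5, -0.4]
gripper_width: 0.0172
4.35 [ 0.4645 -0.0733  0.0149] [179.9696  -0.0501  16.0861] 0.017226740145130495
```

View pics/w3.png

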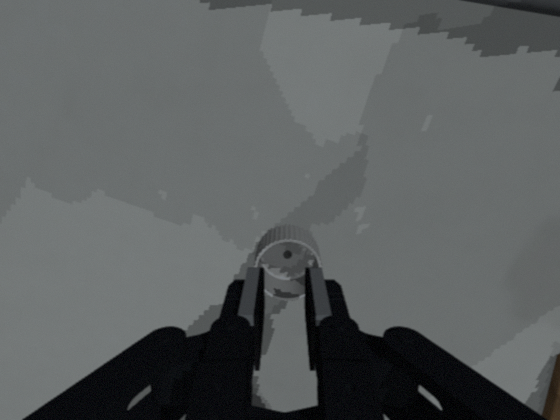

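```bash
python3 - <<'E'
from h import *
np.set_printoptions(precision=4,suppress=True)
c=imaging.get_calibration("wrist"); s=bot.get_state(); print(s["tcp_pos"],s["contact_force"],s["joint_torque"])
print("mark",bp(c,(288,254),.0024),"rim",bp(c,(288,269),.02))
t=s["tcp_pos"]; print("tcp",proj(c,t),proj(c,t-[0,0,.008]))
im=imaging.snapshot("wrist");cv2.imwrite("pics/w3a.png",cv2.resize(im[210:340,220:360,::-1],None,fx=5,fy=5,interpolation=cv2.INTER_CUBIC))
E
```

```text
[ 0.4645 -0.0733  0.0149] [-0.187  -0.0062 -0.0713] [ -0.0297 -36.6951 -14.8669  -0.0013  -0.0053  -0.0003]
mark [ 0.4661 -0.0745  0.0024] rim [ 0.4667 -0.0741  0.02  ]
tcp [284.975  267.6086] [284.9378 260.187 ]
```

View pics/w3a.png

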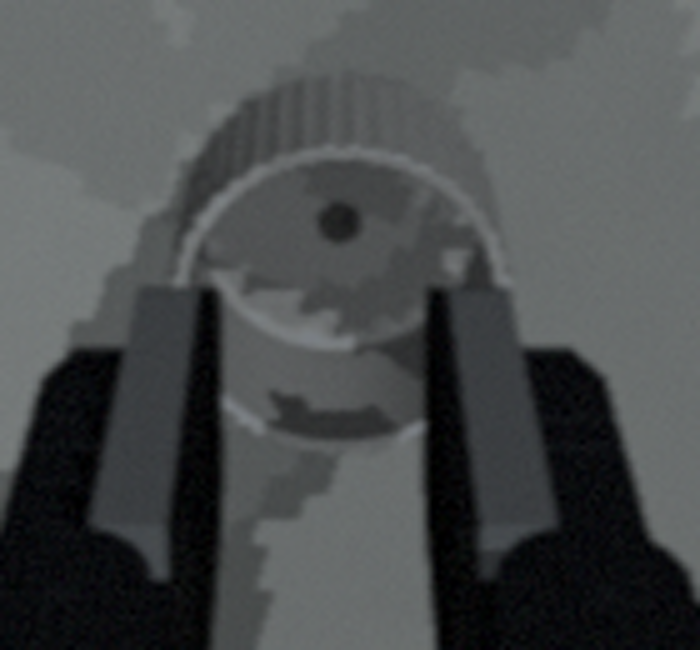

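```bash
python3 - <<'E'
from h import *
from scipy.spatial.transform import Rotation as Ro
np.set_printoptions(precision=1,suppress=True)
c=imaging.get_calibration("wrist"); s=bot.get_state(); R=Ro.from_euler("xyz",s["eef_rot"],degrees=True).as_matrix()
for w in (.0086,.0125):
  for zt in (.008,.004,0,-.004,-.008,-.012,-.016):
    print(w,zt,proj(c,s["tcp_pos"]+R@[.011,w,zt]),proj(c,s["tcp_pos"]+R@[.011,-w,zt]))
E
```

```text
0.0086 0.008 [302.8 239.4] [267.1 239.4]
0.0086 0.004 [303.2 242.7] [266.8 242.7]
0.0086 0 [303.6 246.1] [266.4 246.1]
0.0086 -0.004 [304.1 249.7] [266.  249.7]
0.0086 -0.008 [304.5 253.4] [265.6 253.4]
0.0086 -0.012 [305.  257.3] [265.1 257.3]
0.0086 -0.016 [305.5 261.4] [264.7 261.4]
0.0125 0.008 [310.9 239.4] [259.  239.4]
0.0125 0.004 [311.5 242.7] [258.5 242.7]
0.0125 0 [312.1 246.1] [257.9 246.1]
0.0125 -0.004 [312.7 249.7] [257.3 249.7]
0.0125 -0.008 [313.4 253.4] [256.7 253.4]
0.0125 -0.012 [314.  257.3] [256.1 257.3]
0.0125 -0.016 [314.7 261.4] [255.4 261.4]
```

```bash
python3 - <<'E'
from h import *
im=imaging.snapshot("scene");cv2.imwrite("pics/s1.png",cv2.resize(im[200:340,210:370,::-1],None,fx=5,fy=4.2,interpolation=cv2.INTER_CUBIC)); 
im=imaging.snapshot("top");cv2.imwrite("pics/t1.png",im[:,:,::-1])
E
```

```text
(no output)
```

View pics/s1.png

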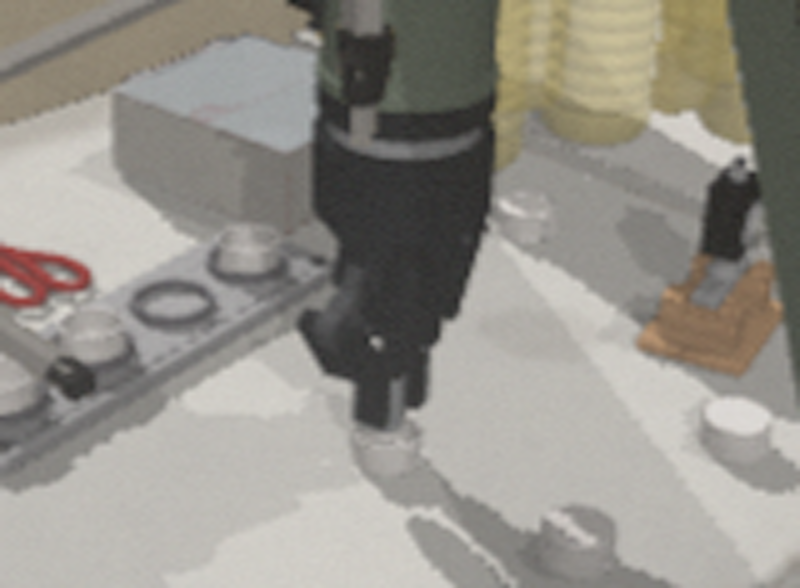

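View pics/t1.png

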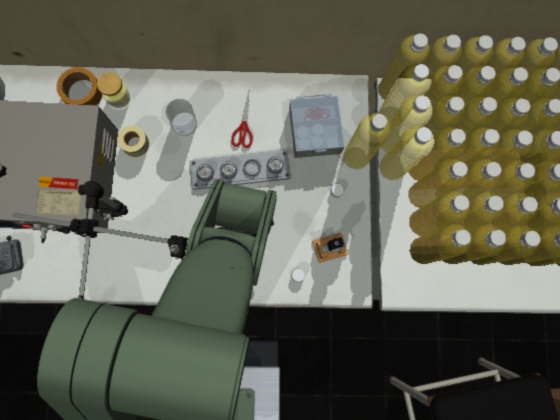

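```bash
python3 - <<'E'
from h import *
from scipy.spatial.transform import Rotation as Ro
np.set_printoptions(precision=1,suppress=True)
c=imaging.get_calibration("scene"); s=bot.get_state(); R=Ro.from_euler("xyz",s["eef_rot"],degrees=True).as_matrix()
def q(p): u=proj(c,p); return (u-[210,200])*[5,4.2]
for z in (0,.02): print("cap",z,q((.466,-.0745,z)))
for h in (.01,.02,.03,.04,.05):
   t=s["tcp_pos"].copy(); t[2]=h
   print(h,[q(t+R@[a,b,0]) for a in(-.011,.011) for b in (-.009,.009)])
E
```

```text
cap 0 [385.  459.1]
cap 0.02 [386.4 429.6]
0.01 [array([398.6, 463.6]), array([417.4, 444.4]), array([355.4, 449.6]), array([374.6, 430.8])]
0.02 [array([399.4, 448.7]), array([418.2, 429.6]), array([356. , 434.8]), array([375.3, 416.1])]
0.03 [array([400.2, 433.6]), array([419. , 414.7]), array([356.5, 419.8]), array([375.9, 401.3])]
0.04 [array([400.9, 418.4]), array([419.9, 399.6]), array([357.1, 404.6]), array([376.5, 386.3])]
0.05 [array([401.7, 403. ]), array([420.8, 384.4]), array([357.6, 389.3]), array([377.2, 371.1])]
```

Both cameras put the fingertips about 30 mm above the desk while the TCP reads 15 mm. So they're above the rim, which explains the empty close. I'll reopen and go down gently, checking the force.

```bash
python3 -m handwheel '[0.6,0.005,-0.003,0,0,0,0, 0.6,0,0,0,0,0,0, 0.6,0,0,0,0,0,0, 0.6,0,0,0,0,0,0, 0.6,0,0,-0.015,0,0,0, 0.6,0,0,-0.015,0,0,0, 0.6,0,0,0,0,0,0]'
python3 look.py w4;python3 - <<'E'
from h import *
im=imaging.snapshot("scene");cv2.imwrite("pics/s2.png",cv2.resize(im[250:340,230:350,::-1],None,fx=6,fy=6,interpolation=cv2.INTER_CUBIC)); 
print(bot.get_state()["contact_force"])
E
```

```text
clock: 5.08
tcp_pos: [0.4649, -0.074, 0.0044]
eef_rot: [-180.0, 0.1, 16.1]
contact_force: [-0.7, 0.3, -0.3]
gripper_width: 0.0512
5.1333 [ 0.4651 -0.074   0.0047] [-179.9613    0.0872   16.0875] 0.05121964921836633
[0.08916733 1.05655514 0.36174091]
```

View pics/w4.png

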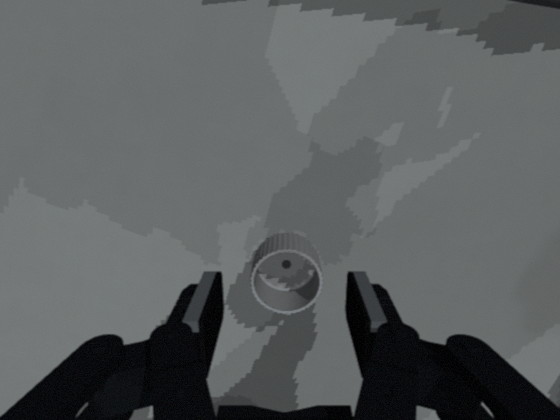

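View pics/s2.png

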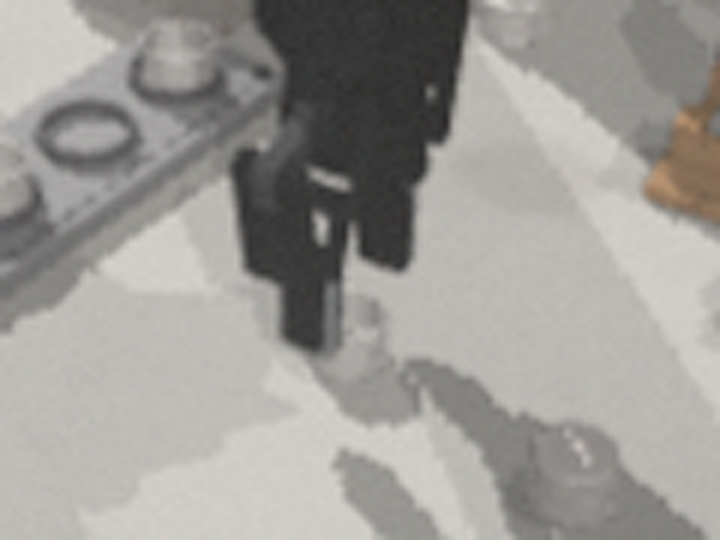

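```bash
python3 -m handwheel '[0.6,0.003,0,-0.016,0,0,0, 0.6,0,0,-0.016,0,0,0, 0.6,0,0,0,0,0,0]'; python3 -m handwheel '[0.25,0,0,0,0,0,0, 0.25,0,0,0,0,0,0, 0.25,0,0,0,0,0,0, 0.25,0,0,0,0,0,0, 0.25,0,0,0,0,0,0]' 25
python3 look.py w5;python3 - <<'E'
from h import *
im=imaging.snapshot("scene");cv2.imwrite("pics/s3.png",cv2.resize(im[250:340,230:350,::-1],None,fx=6,fy=6,interpolation=cv2.INTER_CUBIC)); 
print(bot.get_state()["contact_force"])
im=cv2.imread("pics/w5.png");cv2.imwrite("pics/w5a.png",cv2.resize(im[220:360,200:380],None,fx=4,fy=4,interpolation=cv2.INTER_CUBIC))
E
```

```text
clock: 5.43
tcp_pos: [0.466, -0.074, -0.0051]
eef_rot: [-180.0, 0.1, 16.1]
contact_force: [-0.0, -0.6, 0.7]
gripper_width: 0.0513
clock: 5.85
tcp_pos: [0.4667, -0.0742, -0.004]
eef_rot: [180.0, -0.0, 16.1]
contact_force: [0.7, 0.8, -0.4]
gripper_width: 0.0295
5.9 [ 0.4667 -0.0742 -0.0041] [179.9876  -0.0137  16.0885] 0.029129611051754205
[ 0.77481576 -0.56798035 -0.51516778]
```

View pics/w5a.png

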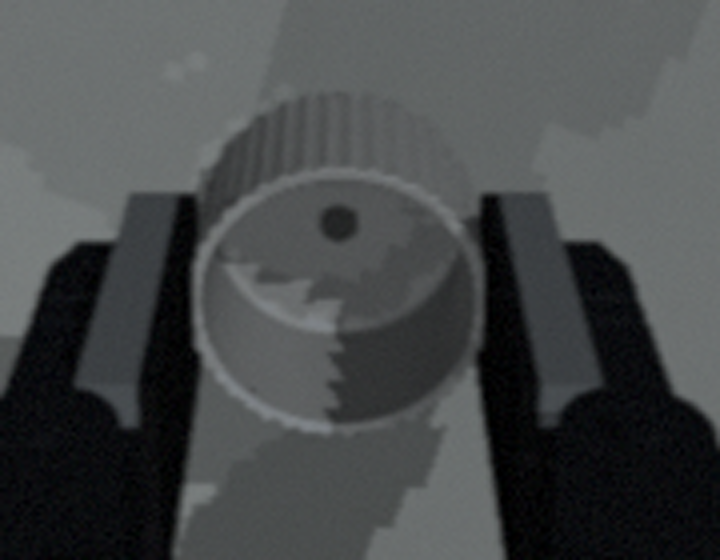

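View pics/s3.png

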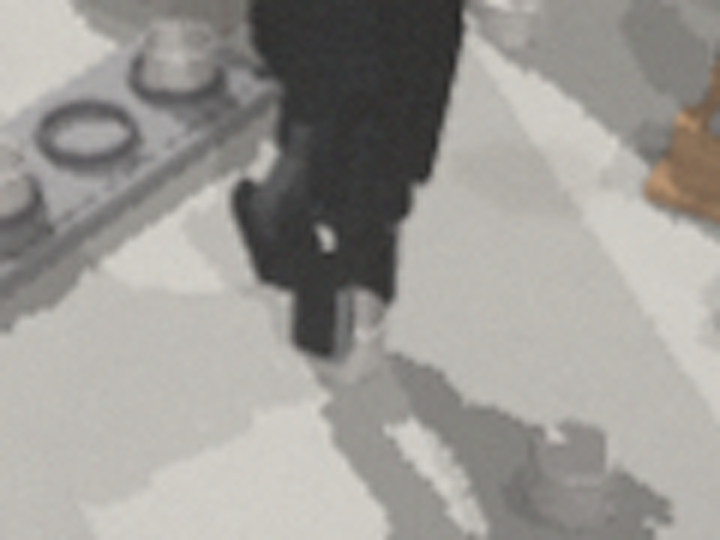

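```bash
python3 - <<'E'
from h import *
np.set_printoptions(precision=3,suppress=True)
c=imaging.get_calibration("top");cs=imaging.get_calibration("scene")
print("boom clamp right edge z.38",bp(c,(188,245),.38),bp(c,(178,245),.38))
for z in (.4,.5,.6): print(z,"left",bp(c,(187,245),z),"right",bp(c,(262,245),z), "elbow",bp(c,(45,340),z))
im=imaging.snapshot("scene");cv2.imwrite("pics/s4.png",im[:,:,::-1])
print(proj(cs,(.403,.02,.38)),bot.get_state()["q"])
E
```

```text
boom clamp right edge z.38 [0.393 0.015 0.38 ] [0.392 0.032 0.38 ]
0.4 left [0.39  0.014 0.4  ] right [ 0.393 -0.111  0.4  ] elbow [0.233 0.234 0.4  ]
0.5 left [0.38 0.   0.5 ] right [ 0.382 -0.111  0.5  ] elbow [0.24  0.195 0.5  ]
0.6 left [ 0.369 -0.014  0.6  ] right [ 0.371 -0.111  0.6  ] elbow [0.247 0.156 0.6  ]
[280.966 167.483] [-10.423  24.189 118.976  -0.01   36.826  63.496]
```

View pics/s4.png

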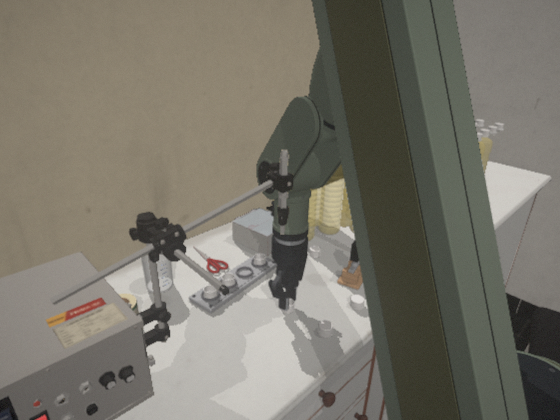

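```bash
python3 -m handwheel '[0.25,0,0,0.05,0,0,0, 0.25,0,0,0.12,0,0,0, 0.25,0.069,-0.004,0.055,0,0,-0.3, 0.25,0.069,-0.004,0.055,0,0,-0.3, 0.25,0.069,-0.004,0.055,0,0,-0.3, 0.25,0.069,-0.004,0.055,0,0,-0.3, 0.25,0.069,-0.004,0.055,0,0,-0.3, 0.25,0,0,0,0,0,0,0.25,0,0,0,0,0,0]' 30
python3 look.py w6 empty_nest=.012 nest_1=.012 row_cap_1=.012 strip=0 cap_mark=.0144
```

```text
clock: 6.75
tcp_pos: [0.571, -0.0802, 0.1298]
eef_rot: [180.0, -0.1, 9.2]
contact_force: [-1.3, -0.2, 0.3]
gripper_width: 0.0292
6.8 [ 0.5693 -0.08    0.1288] [-179.9771    0.0897    9.2304] 0.02879819243827545
empty_nest 0.46 [282.  271.3] [ 0.5088 -0.0882  0.012 ]
row_cap_1 0.98 [381.5 125.9] [ 0.6354 -0.1406  0.012 ]
row_cap_1 0.89 [138.3 121.4] [0.6104 0.0328 0.012 ]
row_cap_1 0.85 [222.4 122.9] [ 0.6191 -0.027   0.012 ]
strip 0.93 [261.1 121.3] [ 0.6236 -0.0538  0.    ]
cap_mark 0.81 [284.7 274.9] [ 0.5071 -0.0907  0.0144]
cap_mark 0.47 [544.9 231.1] [ 0.5775 -0.2856  0.0144]
```

View pics/w6.png

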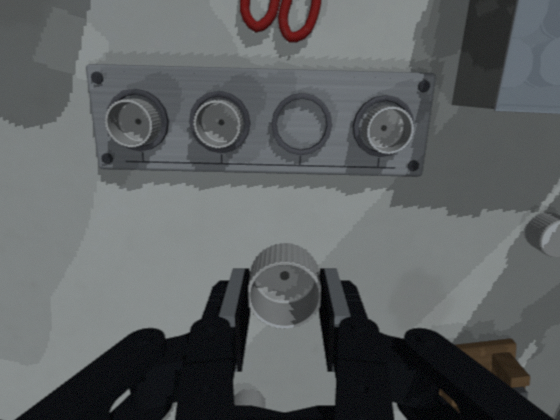

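```bash
python3 - <<'E'
from h import *
np.set_printoptions(precision=4,suppress=True)
im=cv2.imread("pics/w6.png");cv2.imwrite("pics/w6a.png",cv2.resize(im[60:185,80:440],None,fx=2.2,fy=2.2,interpolation=cv2.INTER_CUBIC))
cv2.imwrite("pics/w6b.png",cv2.resize(im[85:165,260:420],None,fx=5,fy=5,interpolation=cv2.INTER_CUBIC))
cv2.imwrite("pics/w6c.png",cv2.resize(im[85:165,95:255],None,fx=5,fy=5,interpolation=cv2.INTER_CUBIC))
E
```

```text
(no output)
```

View pics/w6b.png

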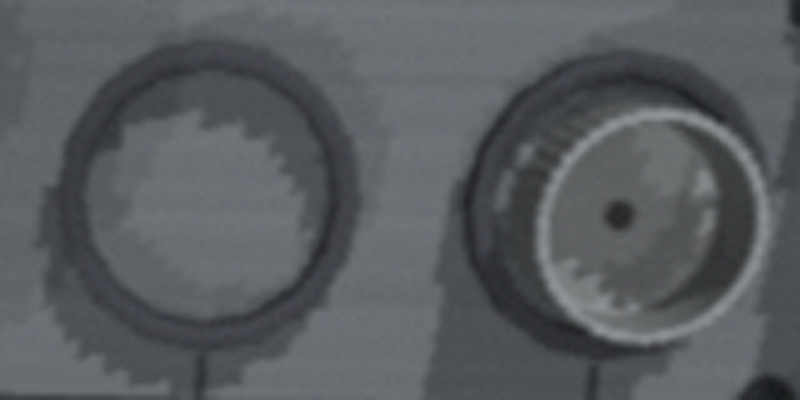

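View pics/w6c.png

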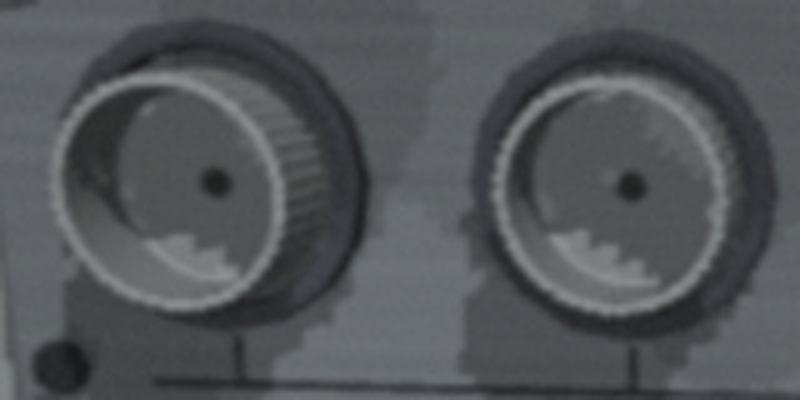

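```bash
python3 - <<'E'
from h import *
np.set_printoptions(precision=4,suppress=True)
c=imaging.get_calibration("wrist"); c["view"]=np.load("pics/w6.npy").reshape(4,4)
E=bp(c,(301.5,123.8),.018)
M=[bp(c,p,.0144) for p in ((138.2,121.4),(221.2,122.2),(384,127.8))]
T=[bp(c,p,.012) for p in ((143.2,161),(221.6,162.6))]
print(E,*M,"ticks",*T)
k=np.array([2,1,-1])*.058  # strip-y offset from empty
A=[];b=[]
# line fit
P=np.array(M)[:,:2]
d=P[0]-P[2]; print("yaw from caps",np.degrees(np.arctan2(-d[0],d[1])),np.linalg.norm(d),"expected .174")
d=T[0]-T[1]; print("yaw ticks",np.degrees(np.arctan2(-d[0],d[1])),np.linalg.norm(d))
for yaw in (8,8.5,9,9.5):
    y=np.radians(yaw);u=np.array([-np.sin(y),np.cos(y)]); print(yaw,P-np.outer(k,u))
ln=[bp(c,p,.012) for p in ((125,161),(395,167.5))]
# cap in hand
s=bot.get_state();t=s["tcp_pos"];print(t)
for h in (.0,.003,.004,.006): print(h,proj(c,(t[0],t[1],t[2]+h+.0024)),bp(c,(284.7,274.9),t[2]+h+.0024)-t)
E
```

```text
[ 0.6281 -0.083   0.018 ] [0.6108 0.032  0.0144] [ 0.6197 -0.0264  0.0144] [ 0.6345 -0.142   0.0144] ticks [0.5821 0.028  0.012 ] [ 0.5903 -0.0296  0.012 ]
yaw from caps 7.778071805736874 0.17564809431367012 expected .174
yaw ticks 8.054707051861847 0.058185252311850545
8 [[ 0.6269 -0.0829]
 [ 0.6278 -0.0839]
 [ 0.6265 -0.0846]]
8.5 [[ 0.6279 -0.0827]
 [ 0.6283 -0.0838]
 [ 0.626  -0.0847]]
9 [[ 0.6289 -0.0826]
 [ 0.6288 -0.0837]
 [ 0.6255 -0.0847]]
9.5 [[ 0.6299 -0.0824]
 [ 0.6293 -0.0837]
 [ 0.625  -0.0848]]
[ 0.5689 -0.08    0.1286]
0.0 [283.8747 272.6027] [-0.0011 -0.0006  0.0024]
0.003 [283.8719 275.638 ] [ 0.0004 -0.0003  0.0054]
0.004 [283.871  276.6719] [ 0.001  -0.0002  0.0064]
0.006 [283.8691 278.774 ] [ 0.002  -0.0001  0.0084]
```

```bash
python3 -m handwheel '[0.25,0.064,-0.004,-0.06,0,0,-0.065, 0.25,0.064,-0.004,-0.08,0,0,-0.065, 0.25,0.064,-0.004,-0.09,0,0,-0.065, 0.25,0,0,-0.09,0,0,-0.065, 0.25,0,0,0,0,0,0, 0.25,0,0,0,0,0,0]'
python3 look.py w7 cap_mark=.04; python3 - <<'E'
import cv2
im=cv2.imread("pics/w7.png");cv2.imwrite("pics/w7a.png",cv2.resize(im[190:350,180:400],None,fx=3.6,fy=3.6,interpolation=cv2.INTER_CUBIC))
E
```

```text
clock: 7.55
tcp_pos: [0.6259, -0.0835, 0.0317]
eef_rot: [-179.9, 0.3, 8.0]
contact_force: [-0.5, 0.4, 0.2]
gripper_width: 0.0293
7.6 [ 0.6272 -0.0837  0.0336] [-179.9905    0.0523    8.0248] 0.029473329661178972
cap_mark 0.81 [285.7 278.9] [ 0.6244 -0.084   0.04  ]
```

View pics/w7.png

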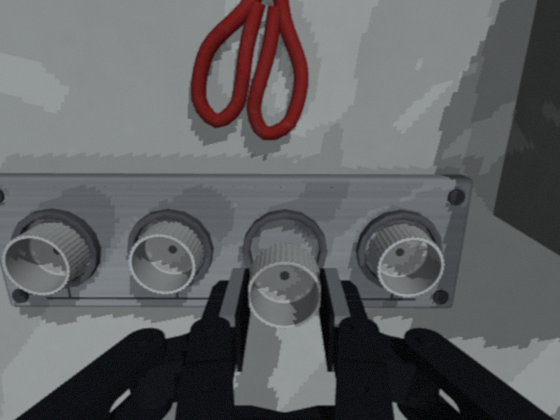

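View pics/w7a.png

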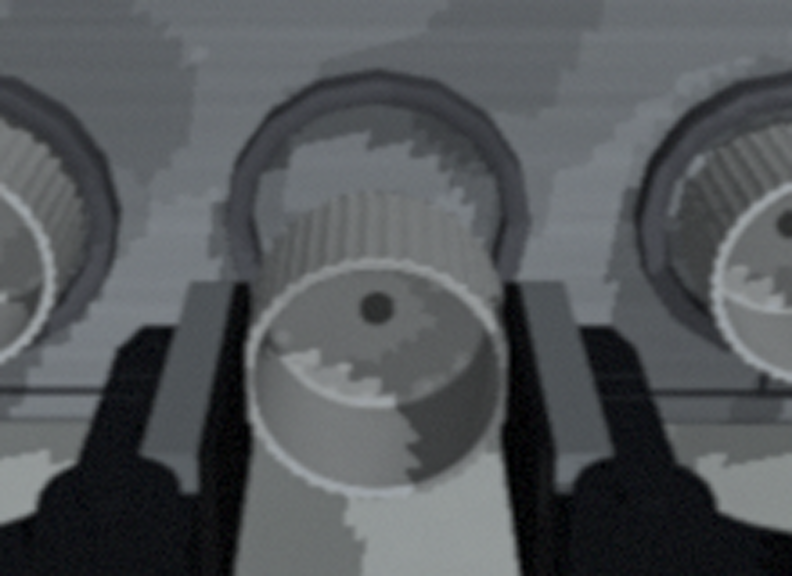

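```bash
python3 - <<'E'
from h import *
np.set_printoptions(precision=4,suppress=True)
c=imaging.get_calibration("wrist"); s=bot.get_state();print(s["tcp_pos"])
y=np.radians(8.0);ex=np.array([np.cos(y),np.sin(y),0]);ey=np.array([-np.sin(y),np.cos(y),0])
print(bp(c,(285.1,210),.018)-.0215*ex)
a=bp(c,(172,249),.0144);b=bp(c,(400,252),.0144);print(a,b,np.degrees(np.arctan2(b[0]-a[0],a[1]-b[1])),(a+b)/2, np.linalg.norm(a-b))
print("cap base if base=tcp+.004:",bp(c,(284.7,190+308/3.6),s["tcp_pos"][2]+.0064))
print("rim", bp(c,(180+377/3.6,190+376/3.6),s["tcp_pos"][2]+.024))
E
```

```text
[ 0.628  -0.0838  0.0347]
[ 0.6295 -0.0837  0.018 ]
[ 0.6203 -0.0255  0.0144] [ 0.6352 -0.1437  0.0144] 7.196693511461504 [ 0.6277 -0.0846  0.0144] 0.11907045644694333
cap base if base=tcp+.004: [ 0.6272 -0.0838  0.0411]
rim [ 0.6278 -0.0837  0.0587]
```

```bash
python3 -m handwheel '[0.25,0.003,0,-0.02,0,0,0, 0.25,0,0,-0.02,0,0,0, 0.25,0,0,-0.02,0,0,0, 0.25,0,0,-0.007,0,0,0, 0.25,0,0,-0.007,0,0,0, 0.25,0,0,0,0,0,0]'; python3 look.py w8;python3 - <<'E'
import cv2
im=cv2.imread("pics/w8.png");cv2.imwrite("pics/w8a.png",cv2.resize(im[190:350,180:400],None,fx=3.6,fy=3.6,interpolation=cv2.INTER_CUBIC))
E
```

```text
clock: 8.15
tcp_pos: [0.6282, -0.0837, 0.0106]
eef_rot: [-180.0, 0.1, 8.0]
contact_force: [1.0, -0.7, 0.1]
gripper_width: 0.0289
8.2 [ 0.6285 -0.0838  0.0109] [-179.9986    0.0221    8.0198] 0.029391369881568118
```

View pics/w8a.png

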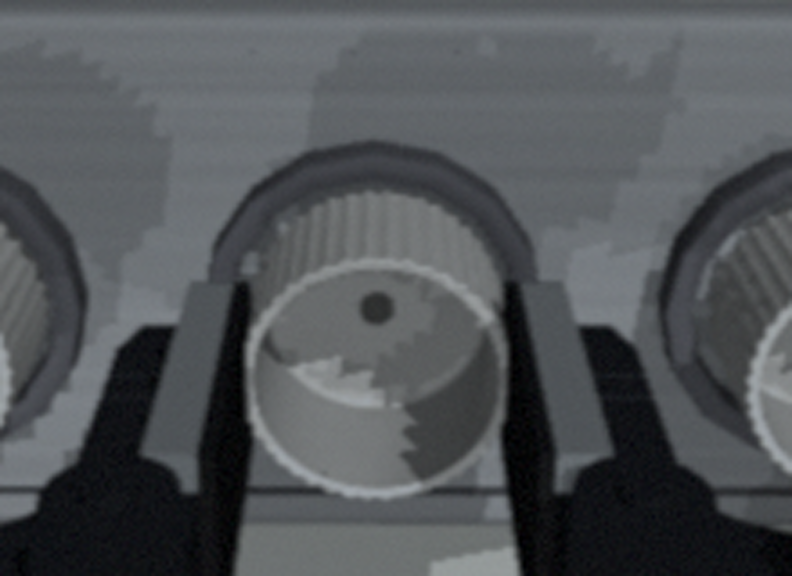

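```bash
python3 -m handwheel '[0.25,0,0,-0.005,0,0,0, 0.25,0,0,-0.003,0,0,0, 0.25,0,0,0,0,0,0]'; python3 -m handwheel '[0.25,0,0,-0.002,0,0,0, 0.25,0,0,0,0,0,0]';python3 -m handwheel '[0.25,0,0,-0.002,0,0,0, 0.25,0,0,0,0,0,0]'; python3 look.py w9;python3 - <<'E'
import cv2
im=cv2.imread("pics/w9.png");cv2.imwrite("pics/w9a.png",cv2.resize(im[190:350,180:400],None,fx=3.6,fy=3.6,interpolation=cv2.INTER_CUBIC))
E
```

```text
clock: 8.45
tcp_pos: [0.6286, -0.0837, 0.0086]
eef_rot: [180.0, 0.0, 8.0]
contact_force: [-0.1, -0.5, -0.3]
gripper_width: 0.0289
clock: 8.62
tcp_pos: [0.6286, -0.0837, 0.0081]
eef_rot: [180.0, -0.0, 8.0]
contact_force: [1.0, -0.2, -1.2]
gripper_width: 0.0292
clock: 8.78
tcp_pos: [0.6287, -0.0838, 0.0079]
eef_rot: [180.0, -0.0, 8.0]
contact_force: [-1.0, 0.3, 2.6]
gripper_width: 0.029
8.8333 [ 0.6287 -0.0838  0.0079] [179.9889  -0.0174   8.0232] 0.02907579375865904
```

View pics/w9a.png

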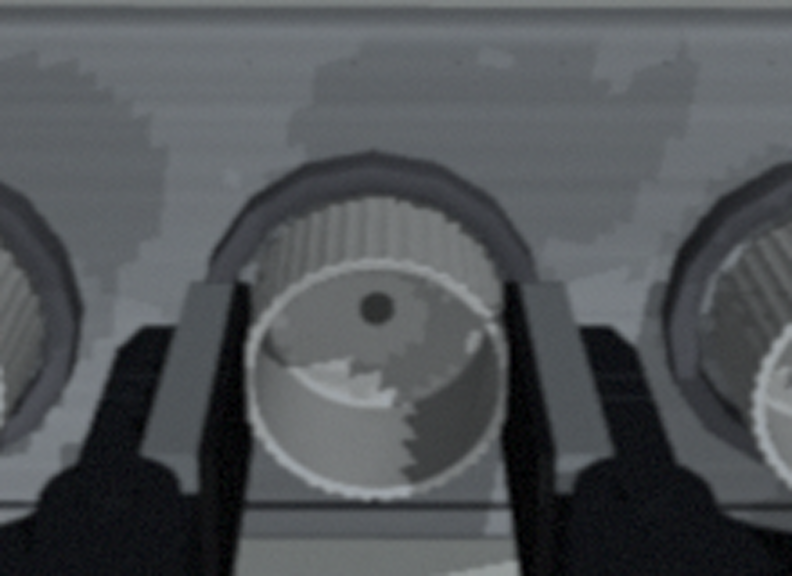

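The cap is on the plate: the TCP stopped at 0.0079 and the force rose to 2.6 N. I'll open partly, since the neighbours leave little room, and rise.

```bash
python3 -m handwheel '[0.44,0,0,0,0,0,0, 0.44,0,0,0,0,0,0, 0.44,0,0,0,0,0,0, 0.44,0,0,0.03,0,0,0, 0.44,0,0,0.06,0,0,0, 0.44,-0.03,0,0.1,0,0,0, 0.6,-0.06,0,0.1,0,0,0, 0.7,-0.06,0,0.05,0,0,0, 0.7,0,0,0,0,0,0]'; python3 look.py w10 row_cap_1=.012 cap_mark=.0144;python3 - <<'E'
import cv2
im=cv2.imread("pics/w10.png");cv2.imwrite("pics/w10a.png",cv2.resize(im[90:230,240:400],None,fx=5,fy=4,interpolation=cv2.INTER_CUBIC))
E
```

```text
clock: 9.58
tcp_pos: [0.5831, -0.084, 0.1141]
eef_rot: [179.9, -0.3, 8.0]
contact_force: [0.3, -0.5, 0.4]
gripper_width: 0.0597
9.6333 [ 0.5838 -0.0839  0.1122] [179.9195  -0.2394   8.0055] 0.059606463573505554
row_cap_1 0.89 [212.  144.5] [ 0.6188 -0.0283  0.012 ]
row_cap_1 0.75 [375.3 145.2] [ 0.634  -0.1403  0.012 ]
row_cap_1 0.57 [123.9 143.1] [0.6113 0.032  0.012 ]
cap_mark 0.56 [294.8 145.3] [ 0.6266 -0.085   0.0144]
```

View pics/w10.png

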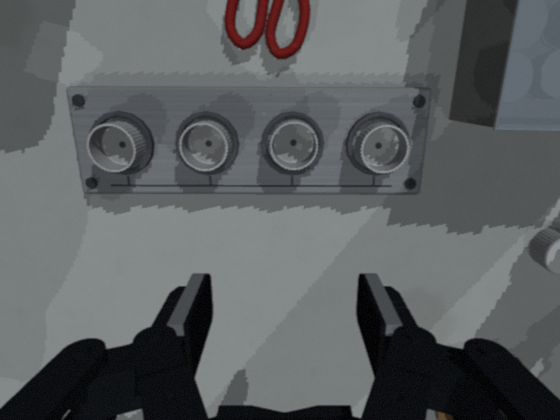

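The mark of the placed cap is at (293,143), and the row looks even. Now the gauge.

```bash
python3 -m handwheel '[0.7,-0.068,-0.086,0.06,0,0,0.23, 0.7,-0.068,-0.086,0.06,0,0,0.23, 0.7,-0.068,-0.086,0.06,0,0,0.23, 0.7,-0.068,-0.086,0.06,0,0,0.23, 0.7,-0.068,-0.086,0.05,0,0,0.23, 0.7,-0.068,-0.086,0,0,0,0.23, 0.7,-0.068,-0.086,0,0,0,0.23, 0.7,-0.068,-0.086,0,0,0,0.23, 0.7,0,0,0,0,0,0,0.7,0,0,0,0,0,0]'; python3 look.py w11 gauge_stand=0 depth_gauge=.03 gauge_grip=.085 gauge_dial=.075;python3 - <<'E'
import cv2
im=cv2.imread("pics/w11.png");cv2.imwrite("pics/w11a.png",cv2.resize(im[150:330,190:390],None,fx=3.3,fy=3.3,interpolation=cv2.INTER_CUBIC))
E
```

```text
clock: 10.57
tcp_pos: [0.4199, -0.2912, 0.1953]
eef_rot: [-179.9, 0.1, 16.3]
contact_force: [0.2, 1.0, -0.3]
gripper_width: 0.0596
10.6167 [ 0.4206 -0.2904  0.1954] [-179.9006    0.0343   16.3587] 0.05981092688553407
gauge_stand 0.68 [276.4 157.5] [ 0.4336 -0.2788  0.    ]
gauge_stand 0.44 [ 56.4 174.8] [ 0.3582 -0.0802  0.    ]
depth_gauge 0.84 [274.4 168.9] [ 0.4289 -0.279   0.03  ]
gauge_grip 0.6 [274.5 177.9] [ 0.4341 -0.2791  0.085 ]
gauge_dial 0.67 [273.7 199.2] [ 0.4153 -0.2835  0.075 ]
```

View pics/w11.png

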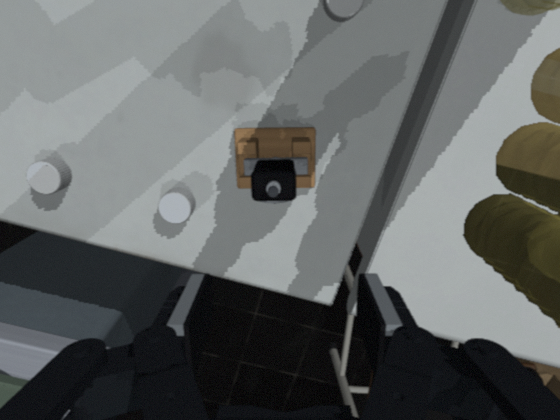

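View pics/w11a.png

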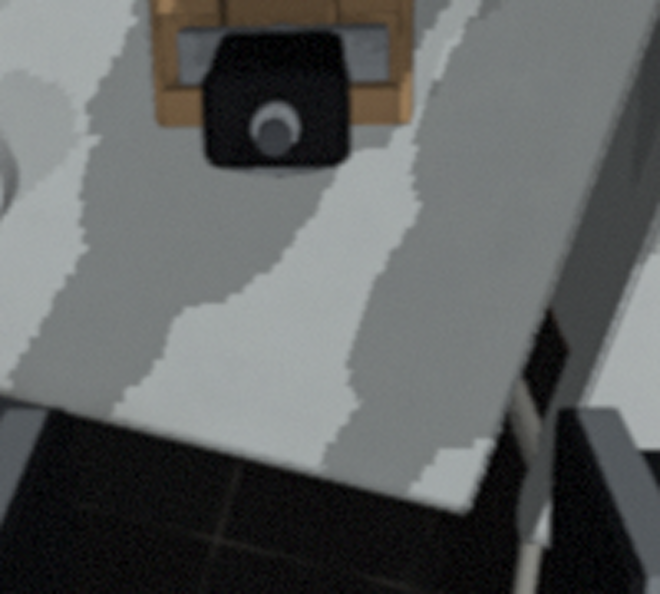

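```bash
python3 - <<'E'
from h import *
np.set_printoptions(precision=4,suppress=True)
K=imaging.get_calibration("wrist")["intrinsics"]
def cal(n): return dict(intrinsics=K,view=np.load(f"pics/{n}.npy").reshape(4,4))
def tri(obs):
    A=np.zeros((3,3));b=np.zeros(3)
    for c,p in obs:
        o=-c["view"][:3,:3].T@c["view"][:3,3]; d=bp(c,p,0)-o; d/=np.linalg.norm(d); M=np.eye(3)-np.outer(d,d);A+=M;b+=M@o
    return np.linalg.solve(A,b)
c1,c2=cal("w1"),cal("w11")
t=tri([(c1,(460.8,283.8)),(c2,(273.3,190.9))]);print("plunger top",t,proj(c1,t),proj(c2,t))
im=cv2.imread("pics/w11.png");cv2.imwrite("pics/w11b.png",cv2.resize(im[115:210,220:330],None,fx=6,fy=6,interpolation=cv2.INTER_CUBIC))
for a,b,z in (((236,128),(315,126.5),.0),):
  p=bp(c2,a,z);q=bp(c2,b,z);print(np.degrees(np.arctan2(q[0]-p[0],p[1]-q[1])),np.linalg.norm(p-q))
E
```

```text
plunger top [ 0.4339 -0.2792  0.1206] [460.8977 283.6076] [273.1901 191.1281]
17.344425366945973 0.07296855105610664
```

View pics/w11b.png

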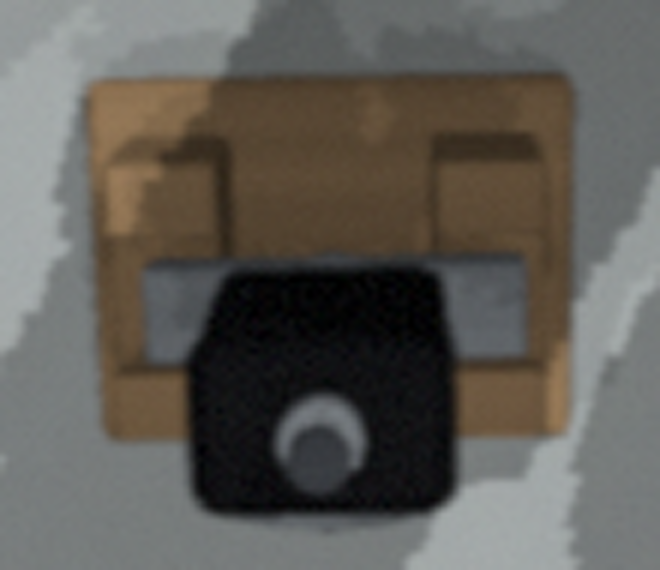

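```bash
python3 -m handwheel '[0.6,0.015,0.013,-0.07,0,0,0.1, 0.6,0.015,0.013,-0.09,0,0,0.04, 0.6,0.015,0.012,-0.09,0,0,0, 0.6,0,0,-0.03,0,0,0, 0.6,0,0,0,0,0,0, 0.6,0,0,0,0,0,0]'; python3 look.py w12 gauge_grip=.087;python3 - <<'E'
import cv2
im=cv2.imread("pics/w12.png");cv2.imwrite("pics/w12a.png",cv2.resize(im[150:390,160:410],None,fx=3,fy=2.5,interpolation=cv2.INTER_CUBIC))
E
```

```text
clock: 11.32
tcp_pos: [0.4344, -0.2786, 0.1129]
eef_rot: [180.0, 0.0, 17.2]
contact_force: [0.0, -1.0, 0.2]
gripper_width: 0.051
11.3667 [ 0.4349 -0.2792  0.1137] [179.8981  -0.0687  17.1324] 0.05129714852844628
gauge_grip 0.81 [282.1 250.4] [ 0.4313 -0.278   0.087 ]
```

View pics/w12.png

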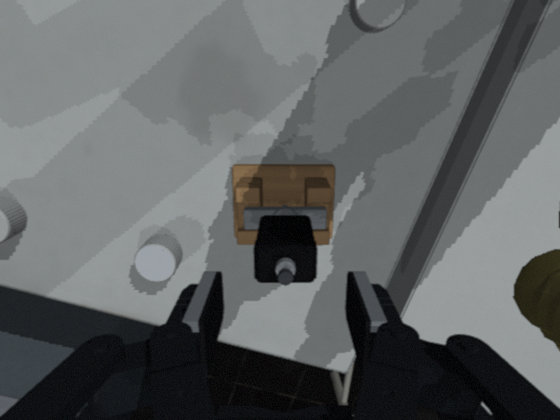

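```bash
python3 - <<'E'
from h import *
np.set_printoptions(precision=4,suppress=True)
im=cv2.imread("pics/w12.png");cv2.imwrite("pics/w12b.png",cv2.resize(im[155:295,220:350],None,fx=5,fy=4,interpolation=cv2.INTER_CUBIC))
c=imaging.get_calibration("wrist");t=bot.get_state()["tcp_pos"];print(t)
for z in (.02,.116,.121,.126): print(z,proj(c,(t[0],t[1],z)))
for z in (.116,.121,.126): print(z,bp(c,(286.3,276.5),z))
E
```

```text
[ 0.435  -0.2794  0.1141]
0.02 [284.3783 207.1566]
0.116 [284.955 269.502]
0.121 [285.0018 274.5655]
0.126 [285.0514 279.9175]
0.116 [ 0.4317 -0.2811  0.116 ]
0.121 [ 0.4342 -0.2803  0.121 ]
0.126 [ 0.4367 -0.2794  0.126 ]
```

View pics/w12b.png

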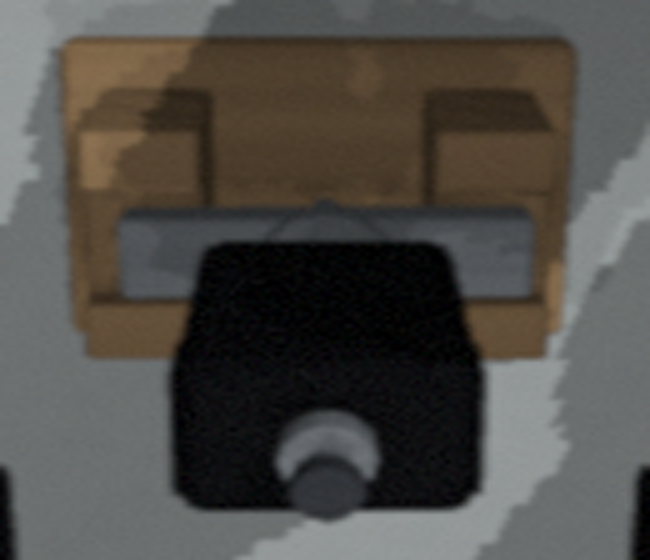

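```bash
python3 -m handwheel '[0.6,-0.002,-0.002,-0.05,0,0,0, 0.6,0,0,-0.05,0,0,0, 0.6,0,0,-0.05,0,0,0, 0.6,0,0,-0.045,0,0,0, 0.6,0,0,0,0,0,0, 0.6,0,0,0,0,0,0]'; python3 look.py w13;python3 - <<'E'
import cv2
from h import *
im=cv2.imread("pics/w13.png");cv2.imwrite("pics/w13a.png",cv2.resize(im[180:390,180:390],None,fx=3,fy=2.8,interpolation=cv2.INTER_CUBIC))
im=imaging.snapshot("scene");cv2.imwrite("pics/s5.png",cv2.resize(im[180:320,290:420,::-1],None,fx=5,fy=4,interpolation=cv2.INTER_CUBIC)); 
E
```

```text
clock: 11.92
tcp_pos: [0.4337, -0.2798, 0.0549]
eef_rot: [179.9, -0.0, 17.1]
contact_force: [0.5, 0.0, 0.7]
gripper_width: 0.0515
11.9667 [ 0.4341 -0.2801  0.0554] [179.8819  -0.0885  17.0853] 0.051205351490102136
```

View pics/w13a.png

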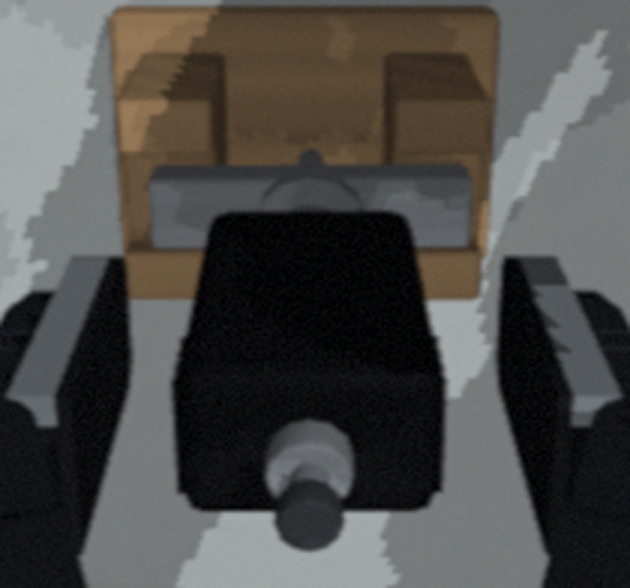

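View pics/s5.png

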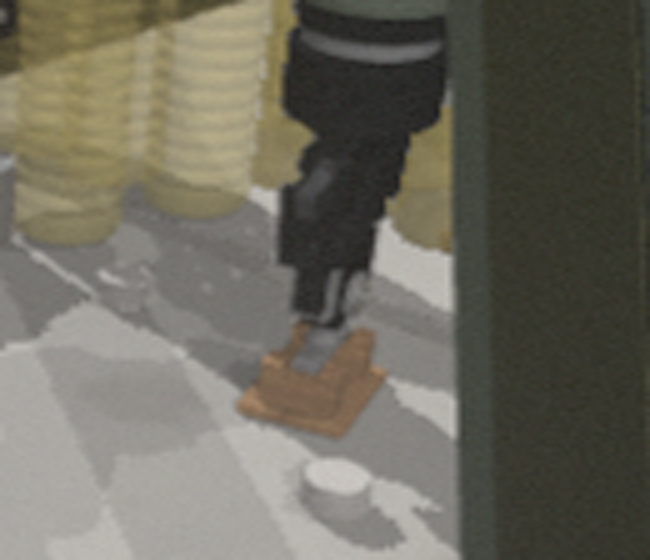

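```bash
python3 -m handwheel '[0.2,0,0,0,0,0,0, 0.2,0,0,0,0,0,0, 0.2,0,0,0,0,0,0, 0.2,0,0,0,0,0,0, 0.2,0,0,0,0,0,0, 0.2,0,0,0,0,0,0]' 60; python3 look.py w14;python3 - <<'E'
import cv2
from h import *
im=cv2.imread("pics/w14.png");cv2.imwrite("pics/w14a.png",cv2.resize(im[180:390,180:390],None,fx=3,fy=2.8,interpolation=cv2.INTER_CUBIC))
print(bot.get_state()["contact_force"])
E
```

```text
clock: 12.52
tcp_pos: [0.4339, -0.2797, 0.0552]
eef_rot: [179.9, -0.1, 17.1]
contact_force: [-0.4, 1.3, 6.2]
gripper_width: 0.0292
12.5667 [ 0.434  -0.2798  0.0553] [179.8946  -0.0774  17.1031] 0.02927897194894339
[-1.14787041  1.2900072   5.93718702]
```

View pics/w14a.png

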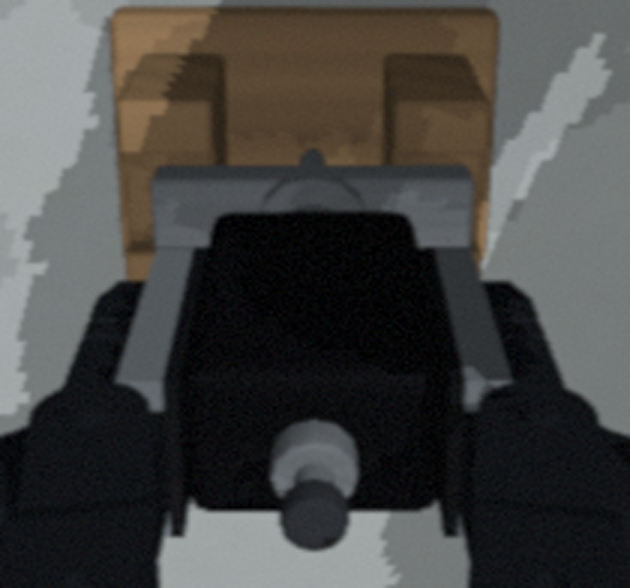

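```bash
python3 -m handwheel '[0.2,0,0,0.015,0,0,0, 0.2,0,0,0.03,0,0,0, 0.2,0,0,0.06,0,0,0, 0.2,0,0,0.1,0,0,0, 0.2,0,0,0.08,0,0,0, 0.2,0,0,0,0,0,0, 0.2,0,0,0,0,0,0]' 60; python3 look.py w15 gauge_grip=.18 plunger_tip=.1;python3 - <<'E'
import cv2
from h import *
s=bot.get_state();print(s["contact_force"],s["wrist_torque"])
im=imaging.snapshot("scene");cv2.imwrite("pics/s6.png",cv2.resize(im[150:320,270:420,::-1],None,fx=5,fy=3.5,interpolation=cv2.INTER_CUBIC)); 
E
```

```text
clock: 13.15
tcp_pos: [0.4338, -0.2797, 0.1408]
eef_rot: [179.9, -0.1, 17.1]
contact_force: [-0.4, 1.3, -3.9]
gripper_width: 0.0288
13.2 [ 0.4328 -0.279   0.1393] [-179.9798    0.0222   17.0988] 0.029450402751989905
gauge_grip 0.57 [283.7 308.9] [ 0.4363 -0.2783  0.18  ]
plunger_tip 0.8 [283.5 232.3] [ 0.4354 -0.2785  0.1   ]
[-0.92126371  0.06340775 -2.72980096] [-0.02265491 -0.03025264  0.0358046 ]
```

View pics/w15.png

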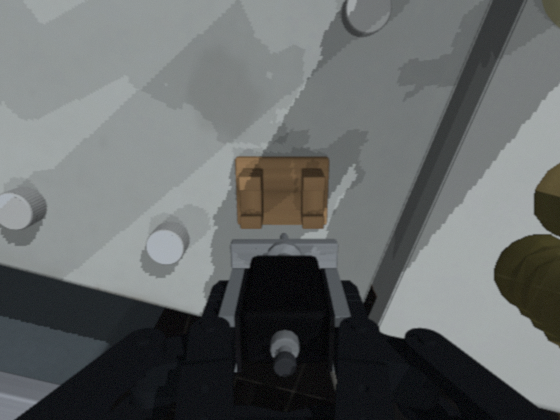

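View pics/s6.png

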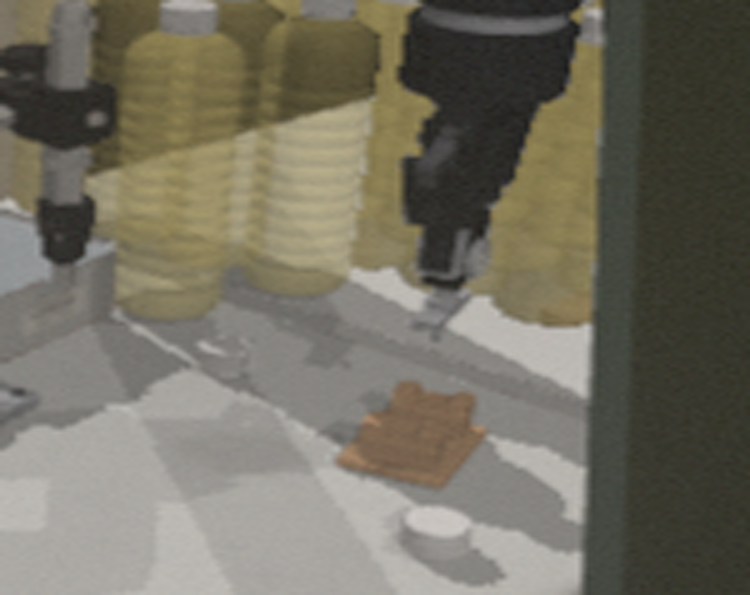

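```bash
python3 - <<'E'
from h import *
from scipy.spatial.transform import Rotation as Ro
np.set_printoptions(precision=4,suppress=True)
im=cv2.imread("pics/w15.png");cv2.imwrite("pics/w15a.png",cv2.resize(im[220:290,215:355],None,fx=5.5,fy=5.5,interpolation=cv2.INTER_CUBIC))
c=imaging.get_calibration("wrist");s=bot.get_state();t=s["tcp_pos"];R=Ro.from_euler("xyz",s["eef_rot"],degrees=True).as_matrix();print(t)
for d in (.040,.042,.044,.046,.048): print(d,proj(c,t+R@[0,0,d]),"off",R.T@(bp(c,(283.3,235.8),t[2]-d)-t))
for d in (.018,.020,.022,.024,.026): print("foot bottom corners",d,[proj(c,t+R@[a,b,d-.008]) for a,b in ((.007,.027),(.007,-.027),(-.007,-.027))],[proj(c,t+R@[a,b,d]) for a,b in ((.007,.027),(.007,-.027))])
E
```

```text
[ 0.4323 -0.2787  0.138 ]
0.04 [284.8519 235.6726] off [-0.0001 -0.0009  0.04  ]
0.042 [284.8468 234.3676] off [-0.0009 -0.0009  0.042 ]
0.044 [284.8419 233.0852] off [-0.0017 -0.0009  0.044 ]
0.046 [284.837  231.8247] off [-0.0025 -0.0009  0.046 ]
0.048 [284.8322 230.5856] off [-0.0033 -0.0009  0.048 ]
foot bottom corners 0.018 [array([340.0577, 245.4253]), array([229.8446, 245.4108]), array([231.1078, 271.1067])] [array([337.862 , 239.1452]), array([231.9868, 239.1317])]
foot bottom corners 0.02 [array([339.4921, 243.8075]), array([230.3964, 243.7932]), array([231.6344, 269.2719])] [array([337.3398, 237.6517]), array([232.4962, 237.6384])]
foot bottom corners 0.022 [array([338.9378, 242.2222]), array([230.9372, 242.2082]), array([232.1507, 267.4731])] [array([336.8277, 236.187 ]), array([232.9959, 236.1739])]
foot bottom corners 0.024 [array([338.3946, 240.6684]), array([231.4672, 240.6546]), array([232.6569, 265.7093])] [array([336.3254, 234.7503]), array([233.4859, 234.7374])]
foot bottom corners 0.026 [array([337.862 , 239.1452]), array([231.9868, 239.1317]), array([233.1535, 263.9794])] [array([335.8326, 233.3408]), array([233.9667, 233.3281])]
```

View pics/w15a.png

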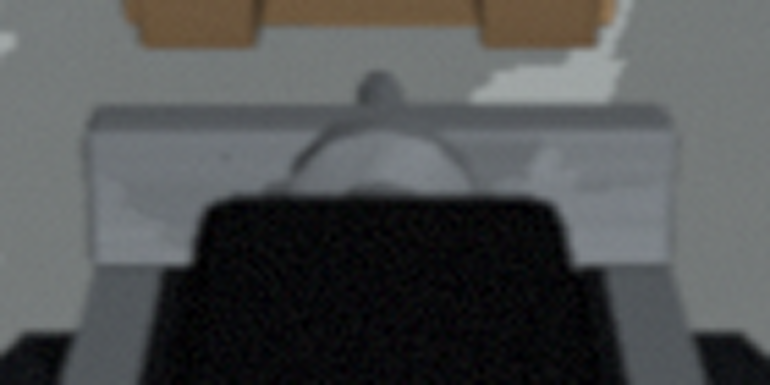

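```bash
python3 -m handwheel '[0.2,0.04,0.04,0,0,0,-0.2, 0.2,0.08,0.08,0,0,0,-0.22, 0.2,0.085,0.085,0,0,0,-0.22, 0.2,0.085,0.085,0,0,0,-0.22, 0.2,0.085,0.085,0,0,0,-0.22, 0.2,0.085,0.085,0,0,0,-0.22, 0.2,0.085,0.085,0,0,0,-0.22, 0.2,0.068,0.065,0,0,0,-0.22, 0.2,0.04,0.04,0,0,0,-0.24, 0.2,0,0,0,0,0,0, 0.2,0,0,0,0,0,0]' 60; python3 look.py w16 ;python3 - <<'E'
import cv2
from h import *
s=bot.get_state();print(s["tcp_pos"],s["contact_force"],s["wrist_torque"])
im=cv2.imread("pics/w16.png");cv2.imwrite("pics/w16a.png",cv2.resize(im[200:290,215:355],None,fx=5.5,fy=5.5,interpolation=cv2.INTER_CUBIC))
E
```

```text
clock: 14.27
tcp_pos: [0.6287, -0.0836, 0.1376]
eef_rot: [-180.0, 0.2, 8.1]
contact_force: [-0.0, -0.4, -2.2]
gripper_width: 0.0297
14.3167 [ 0.6282 -0.0844  0.1379] [-179.9784    0.2033    8.0718] 0.029434869914798815
[ 0.62816393 -0.08436718  0.13792212] [ 0.88108256  0.56889528 -1.63592776] [-0.07787708  0.02199674 -0.00275722]
```

View pics/w16.png

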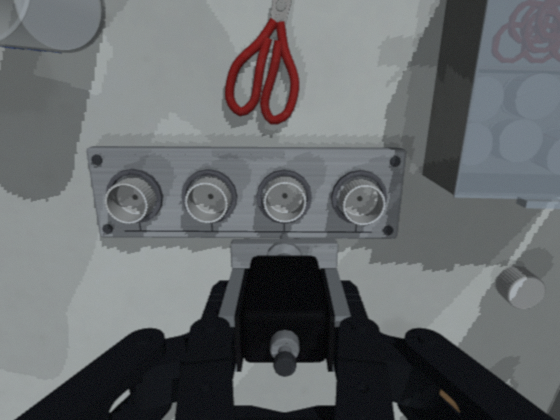

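```bash
python3 - <<'E'
import cv2
from h import *
im=cv2.imread("pics/w16.png");cv2.imwrite("pics/w16b.png",cv2.resize(im[160:280,215:355],None,fx=5.5,fy=5,interpolation=cv2.INTER_CUBIC))
E
```

```text
(no output)
```

View pics/w16b.png

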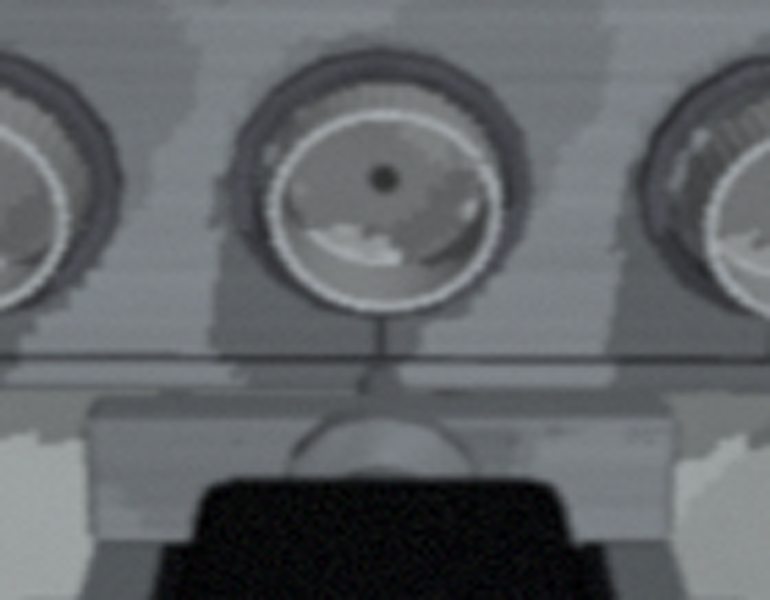

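```bash
python3 - <<'E'
from h import *
from scipy.spatial.transform import Rotation as Ro
np.set_printoptions(precision=4,suppress=True)
c=imaging.get_calibration("wrist");s=bot.get_state();t=s["tcp_pos"];R=Ro.from_euler("xyz",s["eef_rot"],degrees=True).as_matrix();print(t,s["eef_rot"])
m=bp(c,(284.8,195.8),.0144);print("mark",m,"in tool",R.T@(m-t))
rim=bp(c,(215+384/5.5,160+212/5),.032);print("rim",rim,"in tool",R.T@(rim-t))
tip=[R.T@(bp(c,(284.0,232.9),t[2]-d)-t) for d in (.0425,.044,.0455)];print(*tip)
ft=[R.T@(bp(c,(284.0,243.4),t[2]-d+.008)-t) for d in (.020,.022,.024)];print("foot far edge (should be .007)",*ft)
p=bp(c,(105,231),.012);q=bp(c,(395,233),.012)
for p,q in (((105,231),(395,233)),((90,149),(405,151.5))):
  p=bp(c,p,.012);q=bp(c,q,.012);print("strip yaw",np.degrees(np.arctan2(q[0]-p[0],p[1]-q[1])))
E
```

```text
[ 0.6282 -0.0844  0.1379] [-179.9784    0.2033    8.0718]
mark [ 0.6274 -0.0845  0.0144] in tool [-0.0003  0.      0.1235]
rim [ 0.6274 -0.0845  0.032 ] in tool [-0.0003  0.      0.1059]
[ 0.0006 -0.0005  0.0425] [ 0.0001 -0.0005  0.044 ] [-0.0005 -0.0005  0.0455]
foot far edge (should be .007) [ 0.0072 -0.0005  0.012 ] [ 0.0063 -0.0005  0.014 ] [ 0.0054 -0.0005  0.016 ]
strip yaw 7.663999217885055
strip yaw 7.624800063698833
```

```bash
python3 -m handwheel '[0.2,0.001,0.001,-0.04,0,0,-0.065, 0.2,0,0,-0.05,0,0,0, 0.2,0,0,-0.05,0,0,0, 0.2,0,0,-0.04,0,0,0, 0.2,0,0,0,0,0,0, 0.2,0,0,0,0,0,0, 0.2,0,0,0,0,0,0]' 60; python3 look.py w17 ;python3 - <<'E'
import cv2
from h import *
from scipy.spatial.transform import Rotation as Ro
np.set_printoptions(precision=4,suppress=True)
s=bot.get_state();print(s["tcp_pos"],s["eef_rot"],s["contact_force"],s["wrist_torque"])
im=cv2.imread("pics/w17.png");cv2.imwrite("pics/w17a.png",cv2.resize(im[170:290,205:365],None,fx=5,fy=5,interpolation=cv2.INTER_CUBIC))
E
```

```text
clock: 14.9
tcp_pos: [0.6295, -0.0848, 0.0862]
eef_rot: [180.0, -0.0, 7.7]
contact_force: [-0.4, 0.8, -1.9]
gripper_width: 0.0296
14.95 [ 0.6299 -0.0847  0.0866] [179.9624  -0.0915   7.6835] 0.029253032836462172
[ 0.6299 -0.0847  0.0866] [179.9624  -0.0915   7.6835] [ 0.113   0.7881 -2.6563] [-0.0227  0.0136 -0.0067]
```

View pics/w17a.png

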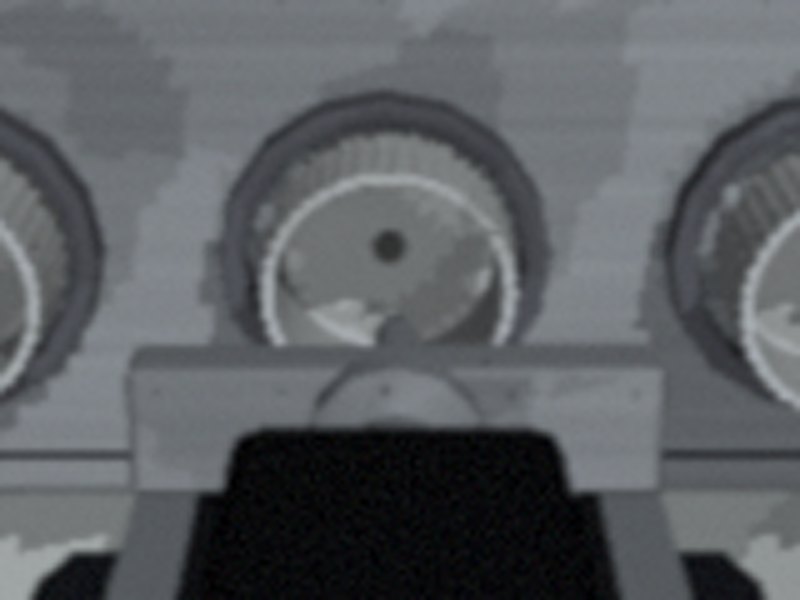

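```bash
python3 - <<'E'
from h import *
from scipy.spatial.transform import Rotation as Ro
np.set_printoptions(precision=4,suppress=True)
c=imaging.get_calibration("wrist");s=bot.get_state();t=s["tcp_pos"];R=Ro.from_euler("xyz",s["eef_rot"],degrees=True).as_matrix();print(t,s["eef_rot"])
f=lambda u,v:(205+u/5,170+v/5)
print("mark",R.T@(bp(c,f(388,246),.0144)-t),"rim",R.T@(bp(c,f(390,275),.032)-t))
# rim far edge & collar far edge
print("rim far edge",R.T@(bp(c,f(390,178),.032)-t)-[.0155,0,0],"collar",R.T@(bp(c,f(385,93),.018)-t)-[.0215,0,0])
print("tip",R.T@(bp(c,f(395,315),t[2]-.044)-t),"foot",R.T@(bp(c,f(397,366),t[2]-.014)-t))
E
```

```text
[ 0.6299 -0.0847  0.0866] [179.9624  -0.0915   7.6835]
mark [-0.0015 -0.0014  0.0722] rim [ 0.001  -0.0011  0.0546]
rim far edge [-0.0022 -0.0011  0.0546] collar [-0.0014 -0.0018  0.0686]
tip [-0.     -0.0005  0.044 ] foot [ 0.0064 -0.0003  0.014 ]
```

```bash
python3 -m handwheel '[0.2,-0.0043,0.0027,0,0,0,0, 0.2,0,0,-0.015,0,0,0, 0.2,0,0,-0.015,0,0,0, 0.2,0,0,-0.015,0,0,0, 0.2,0,0,-0.012,0,0,0, 0.2,0,0,0,0,0,0, 0.2,0,0,0,0,0,0]' 60; python3 look.py w18 ;python3 - <<'E'
import cv2
from h import *
np.set_printoptions(precision=4,suppress=True)
s=bot.get_state();print(s["tcp_pos"],s["eef_rot"],s["contact_force"],s["wrist_torque"])
im=cv2.imread("pics/w18.png");cv2.imwrite("pics/w18a.png",cv2.resize(im[170:290,205:365],None,fx=5,fy=5,interpolation=cv2.INTER_CUBIC))
E
```

```text
clock: 15.53
tcp_pos: [0.628, -0.0832, 0.0679]
eef_rot: [-180.0, 0.1, 7.7]
contact_force: [-0.2, 0.2, -1.8]
gripper_width: 0.0294
15.5833 [ 0.6283 -0.0832  0.0683] [179.9973   0.0098   7.7277] 0.02970519489022993
[ 0.6283 -0.0832  0.0683] [179.9973   0.0098   7.7277] [-0.4758 -0.1336 -2.5791] [-0.0362  0.0221  0.0246]
```

View pics/w18a.png

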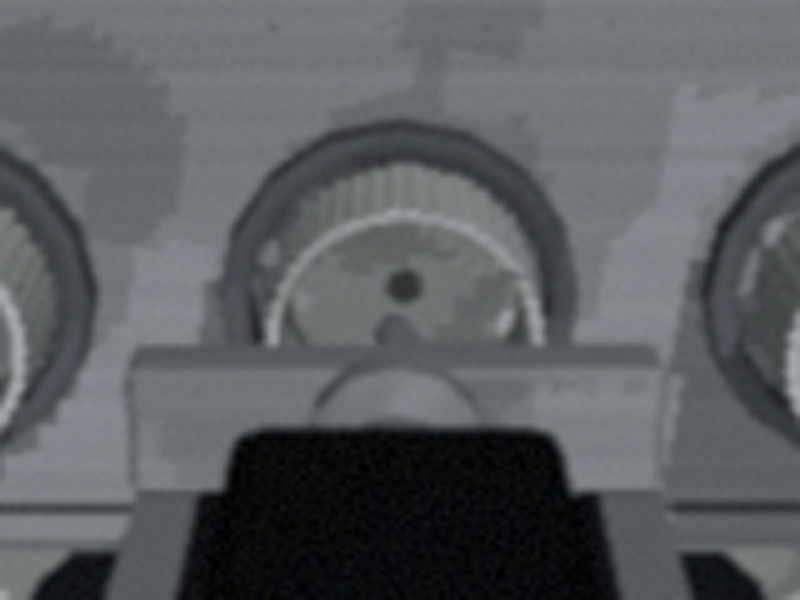

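```bash
python3 - <<'E'
from h import *
from scipy.spatial.transform import Rotation as Ro
np.set_printoptions(precision=4,suppress=True)
c=imaging.get_calibration("wrist");s=bot.get_state();t=s["tcp_pos"];R=Ro.from_euler("xyz",s["eef_rot"],degrees=True).as_matrix();print(t,s["eef_rot"])
f=lambda u,v:(205+u/5,170+v/5)
print("mark",R.T@(bp(c,f(404,286),.0144)-t))
print("tip",R.T@(bp(c,f(395,315),t[2]-.044)-t))
print("collar",R.T@(bp(c,f(404,122),.018)-t)-[.0215,0,0])
print("rim far",R.T@(bp(c,f(404,213),.032)-t)-[.0155,0,0])
E
```

```text
[ 0.6283 -0.0832  0.0683] [179.9973   0.0098   7.7277]
mark [-0.0002  0.0006  0.0539]
tip [-0.     -0.0005  0.044 ]
collar [-0.      0.0005  0.0503]
rim far [-0.0004  0.0005  0.0363]
```

```bash
python3 -m handwheel '[0.2,0,-0.0028,0,0,0,0, 0.2,0,0,-0.01,0,0,0, 0.2,0,0,-0.01,0,0,0, 0.2,0,0,0,0,0,0, 0.2,0,0,0,0,0,0]' 60; python3 look.py w19 ;python3 - <<'E'
import cv2
from h import *
np.set_printoptions(precision=4,suppress=True)
s=bot.get_state();print(s["tcp_pos"],s["eef_rot"],s["contact_force"],s["wrist_torque"])
im=cv2.imread("pics/w19.png");cv2.imwrite("pics/w19a.png",cv2.resize(im[170:290,205:365],None,fx=5,fy=5,interpolation=cv2.INTER_CUBIC))
E
```

```text
clock: 16.0
tcp_pos: [0.628, -0.084, 0.0621]
eef_rot: [-180.0, 0.0, 7.7]
contact_force: [-0.8, 0.1, -1.4]
gripper_width: 0.0294
16.05 [ 0.6281 -0.0841  0.0623] [-179.9996    0.0155    7.7219] 0.029762405639208334
[ 0.6281 -0.0841  0.0623] [-179.9996    0.0155    7.7219] [ 0.9065  0.5595 -1.8157] [ 0.0153 -0.0407  0.0075]
```

View pics/w19a.png

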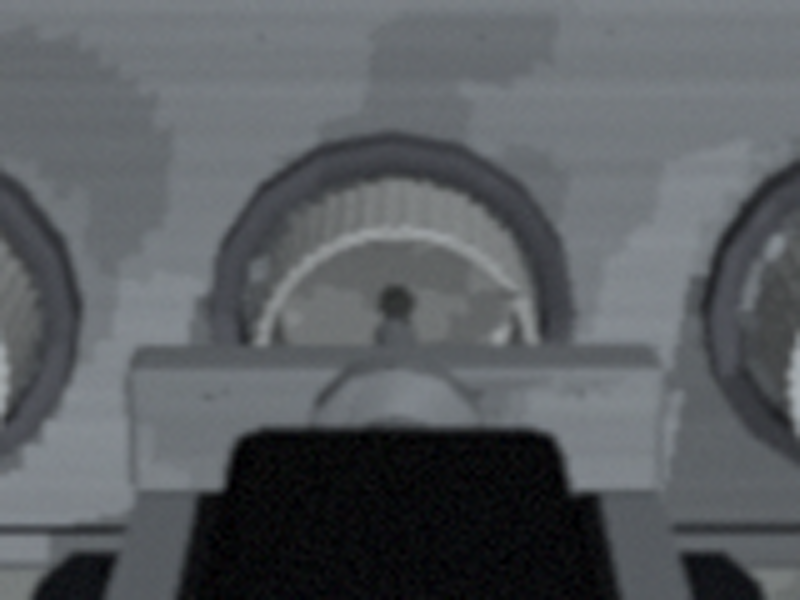

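```bash
python3 -m handwheel '[0.2,0,0,-0.0025,0,0,0, 0.2,0,0,-0.0025,0,0,0, 0.2,0,0,-0.0025,0,0,0, 0.2,0,0,-0.0025,0,0,0, 0.2,0,0,-0.0025,0,0,0, 0.2,0,0,-0.0025,0,0,0, 0.2,0,0,0,0,0,0]' 60; python3 look.py w20 ;python3 - <<'E'
import cv2
from h import *
np.set_printoptions(precision=4,suppress=True)
s=bot.get_state();print(s["tcp_pos"],s["eef_rot"],s["contact_force"],s["wrist_torque"])
im=cv2.imread("pics/w20.png");cv2.imwrite("pics/w20a.png",cv2.resize(im[170:290,205:365],None,fx=5,fy=5,interpolation=cv2.INTER_CUBIC))
E
```

```text
clock: 16.63
tcp_pos: [0.6282, -0.0841, 0.0578]
eef_rot: [180.0, 0.0, 7.7]
contact_force: [-0.0, 0.0, -1.9]
gripper_width: 0.0293
16.6833 [ 0.6282 -0.0841  0.0579] [179.9962   0.0007   7.7236] 0.029365279981824775
[ 0.6282 -0.0841  0.0579] [179.9962   0.0007   7.7236] [ 0.4403 -0.2901 -1.7552] [ 0.0269 -0.0165  0.0688]
```

View pics/w20a.png

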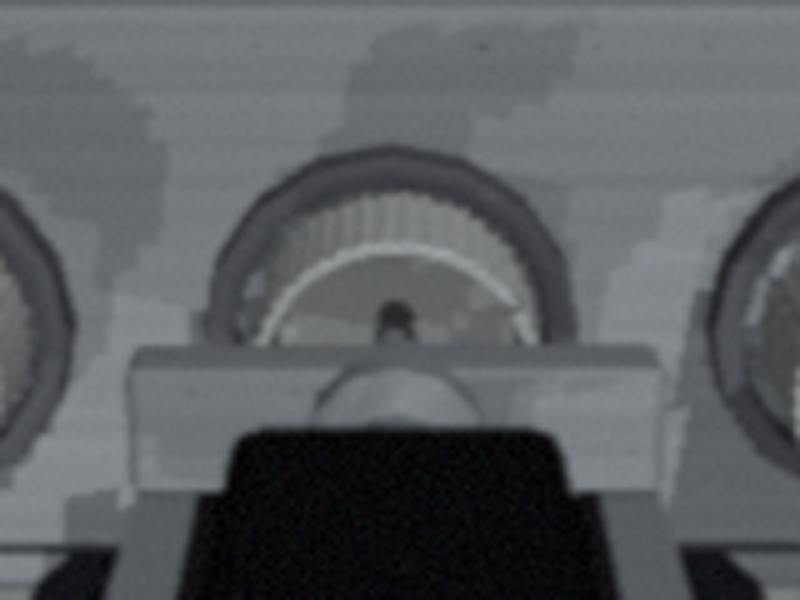

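```bash
python3 -m handwheel '[0.2,0,0,-0.0025,0,0,0, 0.2,0,0,-0.0025,0,0,0, 0.2,0,0,0,0,0,0]'; python3 -m handwheel '[0.2,0,0,-0.0025,0,0,0, 0.2,0,0,-0.0015,0,0,0, 0.2,0,0,0,0,0,0]'; python3 - <<'E'
from h import *
np.set_printoptions(precision=4,suppress=True)
for i in range(4):
    imaging.snapshot("wrist"); s=bot.get_state();print(s["tcp_pos"],s["contact_force"],s["wrist_torque"])
E
```

```text
clock: 16.93
tcp_pos: [0.6282, -0.0841, 0.0564]
eef_rot: [180.0, 0.0, 7.7]
contact_force: [0.2, 0.5, -1.1]
gripper_width: 0.0297
clock: 17.18
tcp_pos: [0.6283, -0.0841, 0.0552]
eef_rot: [180.0, -0.0, 7.7]
contact_force: [0.8, 0.3, -0.7]
gripper_width: 0.0294
[ 0.6283 -0.0841  0.0552] [ 0.5044 -0.8982 -1.1032] [0.0092 0.086  0.0412]
[ 0.6283 -0.0841  0.0553] [ 1.0358  0.1919 -1.1288] [ 0.0656  0.02   -0.0315]
[ 0.6283 -0.0841  0.0553] [ 0.069   0.6461 -1.3461] [ 0.0208  0.0596 -0.0336]
[ 0.6283 -0.0841  0.0553] [-0.5987 -0.2675 -1.4877] [0.039  0.0376 0.0247]
```

```bash
python3 -m handwheel '[0.2,0,0,-0.0015,0,0,0, 0.2,0,0,-0.0015,0,0,0, 0.2,0,0,0,0,0,0]'; python3 -m handwheel '[0.2,0,0,-0.001,0,0,0, 0.2,0,0,-0.001,0,0,0, 0.2,0,0,0,0,0,0]'; python3 - <<'E'
from h import *
np.set_printoptions(precision=4,suppress=True)
for i in range(5):
    imaging.snapshot("wrist"); s=bot.get_state();print(s["tcp_pos"],s["contact_force"],s["wrist_torque"])
E
```

```text
clock: 17.63
tcp_pos: [0.6282, -0.0841, 0.0542]
eef_rot: [180.0, 0.0, 7.7]
contact_force: [-0.2, 0.4, -0.6]
gripper_width: 0.0294
clock: 17.88
tcp_pos: [0.6283, -0.0841, 0.0538]
eef_rot: [180.0, -0.0, 7.7]
contact_force: [0.1, 1.1, -1.4]
gripper_width: 0.0292
[ 0.6283 -0.0841  0.0538] [ 0.2652 -0.3413 -0.2246] [ 0.051  -0.0133  0.0106]
[ 0.6283 -0.0841  0.0538] [-0.5688 -0.2422 -1.1145] [ 0.0527  0.0411 -0.0403]
[ 0.6283 -0.0841  0.0538] [ 0.4248 -0.5058 -1.5775] [ 0.0897 -0.0148 -0.0352]
[ 0.6283 -0.0841  0.0538] [ 0.2718 -0.1527 -0.9029] [ 0.0175  0.0151 -0.0085]
[ 0.6283 -0.0841  0.0538] [-0.3079  0.0272 -0.4222] [ 0.0623  0.0818 -0.0282]
```

Not on the rim yet. I'll go on in 0.3 mm steps.

```bash
for i in 1 2; do python3 -m handwheel '[0.2,0,0,-0.001,0,0,0, 0.2,0,0,0,0,0,0]' | grep -E "tcp|force"; done;  python3 - <<'E'
from h import *
np.set_printoptions(precision=4,suppress=True)
imaging.snapshot("wrist"); s=bot.get_state();print(s["tcp_pos"],s["contact_force"],s["wrist_torque"])
im=imaging.snapshot("scene");cv2.imwrite("pics/s7.png",cv2.resize(im[200:310,190:330,::-1],None,fx=5.5,fy=5.4,interpolation=cv2.INTER_CUBIC))
im=imaging.snapshot("wrist");cv2.imwrite("pics/w21a.png",cv2.resize(im[170:290,205:365,::-1],None,fx=5,fy=5,interpolation=cv2.INTER_CUBIC))
E
```

```text
tcp_pos: [0.6283, -0.0841, 0.0537]
contact_force: [-0.4, 0.5, 0.9]
tcp_pos: [0.6283, -0.0841, 0.0536]
contact_force: [-1.1, 0.5, 4.1]
[ 0.6283 -0.0841  0.0536] [-1.3865 -0.264   3.9021] [ 0.0093  0.2239 -0.0466]
```

View pics/w21a.png

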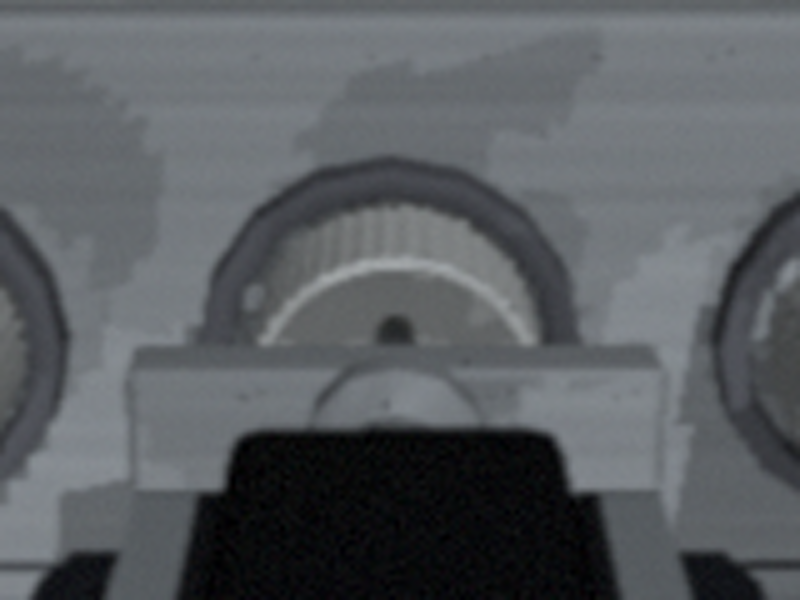

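View pics/s7.png

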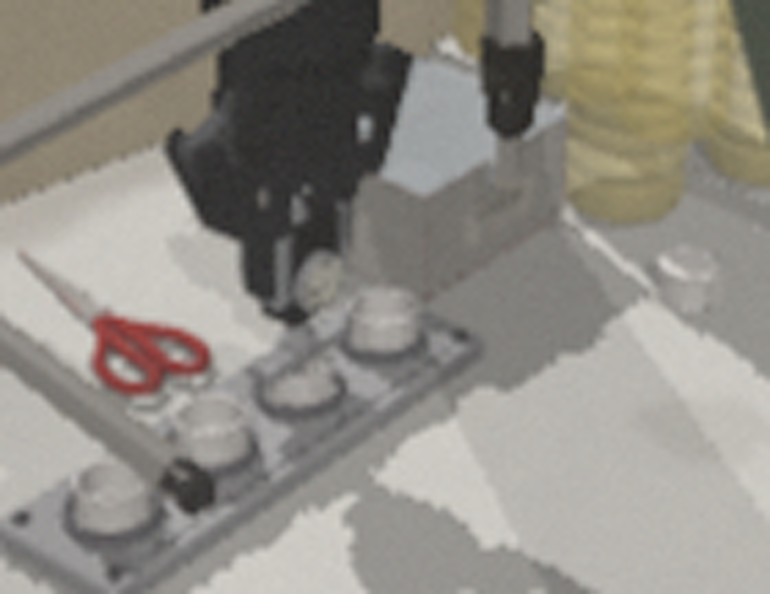

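```bash
python3 -m handwheel '[0.2,0,0,0.0002,0,0,0, 0.2,0,0,0,0,0,0, 0.2,0,0,0,0,0,0, 0.2,0,0,0,0,0,0, 0.2,0,0,0,0,0,0, 0.2,0,0,0,0,0,0]' | grep -E "clock|tcp|force";  python3 - <<'E'
from h import *
np.set_printoptions(precision=4,suppress=True)
F=[]
for i in range(8):
    imaging.snapshot("top"); s=bot.get_state();F.append(np.r_[s["contact_force"],s["wrist_torque"]])
print(s["tcp_pos"],s["eef_rot"],s["gripper_width"],np.mean(F,0),np.std(F,0))
im=imaging.snapshot("wrist");cv2.imwrite("pics/w22.png",im[:,:,::-1])
im=imaging.snapshot("top");cv2.imwrite("pics/t2.png",im[:,:,::-1])
c=imaging.get_calibration("wrist")
E
```

```text
clock: 19.12
tcp_pos: [0.6284, -0.0841, 0.0535]
contact_force: [-1.3, 0.7, 4.8]
[ 0.6284 -0.0841  0.0535] [179.9886  -0.0187   7.7229] 0.029387031222583244 [-1.8857  0.2812  4.8845  0.03    0.3231 -0.0166] [0.3159 0.5319 0.2565 0.0299 0.0201 0.0264]
```

View pics/w22.png

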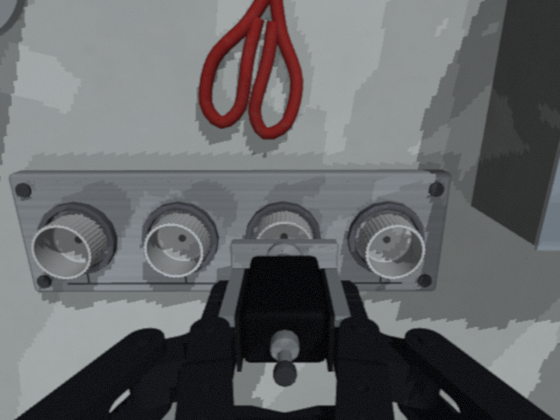

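```bash
python3 -m handwheel '[0.2,-0.0006,0,0.0005,0,0,0, 0.2,0,0,0,0,0,0, 0.2,0,0,0,0,0,0, 0.2,0,0,0,0,0,0, 0.2,0,0,0,0,0,0, 0.2,0,0,0,0,0,0]' | grep -E "clock|tcp|force";  python3 - <<'E'
from h import *
np.set_printoptions(precision=4,suppress=True)
F=[]
for i in range(16):
    imaging.snapshot("wrist"); s=bot.get_state();F.append(np.r_[s["contact_force"],s["wrist_torque"]])
print(s["clock"],s["tcp_pos"],s["eef_rot"],np.mean(F[:8],0),np.mean(F[8:],0))
E
```

```text
clock: 20.12
tcp_pos: [0.6283, -0.0841, 0.0535]
contact_force: [-0.4, 0.9, 4.5]
20.9167 [ 0.6283 -0.0841  0.0535] [179.9859  -0.033    7.7251] [-0.8718  0.4154  4.934   0.0237  0.2013  0.0238] [-0.8121  0.3607  5.5055  0.0031  0.1802  0.0029]
```

```bash
cat > mon.py <<'E'
from h import *
np.set_printoptions(precision=4,suppress=True)
for k in range(3):
  F=[]
  for i in range(8):
    imaging.snapshot("wrist"); s=bot.get_state();F.append(np.r_[s["contact_force"],s["wrist_torque"]])
  print(s["clock"],s["tcp_pos"],s["eef_rot"],np.mean(F,0))
E
python3 -m handwheel '[0.2,0,0,0.0009,0,0,0, 0.2,0,0,0,0,0,0, 0.2,0,0,0,0,0,0, 0.2,0,0,0,0,0,0]' | grep -E "clock|tcp|force"; python3 mon.py
```

```text
clock: 21.25
tcp_pos: [0.6283, -0.0841, 0.0536]
contact_force: [-0.0, 0.1, 3.1]
21.65 [ 0.6282 -0.0841  0.0536] [179.9904  -0.0199   7.7206] [ 0.3491  0.1636  3.3694  0.0106 -0.0491  0.0139]
22.05 [ 0.6282 -0.0841  0.0536] [179.9897  -0.0106   7.7243] [ 0.6385  0.0793  2.6719 -0.0412 -0.14    0.0003]
22.45 [ 0.6281 -0.0841  0.0536] [179.9911  -0.0087   7.7258] [ 0.9512 -0.0117  2.256  -0.0379 -0.2158 -0.0047]
```

```bash

python3 -m handwheel '[0.2,0.0002,0,-0.0005,0,0,0, 0.2,0,0,0,0,0,0]' | grep -E "clock|tcp|force"; python3 mon.py
```

```text
clock: 22.62
tcp_pos: [0.6282, -0.0841, 0.0536]
contact_force: [0.7, -0.2, 3.6]
23.0167 [ 0.6282 -0.0841  0.0536] [179.9916  -0.0086   7.7249] [ 1.0877  0.0035  3.694  -0.0299 -0.1822  0.0048]
23.4167 [ 0.6282 -0.0841  0.0535] [179.9925  -0.0076   7.7234] [ 0.9592 -0.3041  3.8966 -0.0721 -0.1669  0.0119]
23.8167 [ 0.6282 -0.0841  0.0535] [179.9925  -0.0094   7.7217] [ 0.446  -0.3339  4.2777 -0.0472 -0.1682  0.0237]
```

```bash

python3 -m handwheel '[0.2,0.0001,0,0.0003,0,0,0, 0.2,0,0,0,0,0,0]' | grep -E "clock|tcp|force"; python3 mon.py
```

```text
clock: 23.98
tcp_pos: [0.6282, -0.0841, 0.0536]
contact_force: [1.8, -0.6, 3.9]
24.3833 [ 0.6282 -0.0841  0.0536] [179.9936  -0.003    7.7214] [ 0.8871 -0.1865  4.3438 -0.0982 -0.2016  0.0024]
24.7833 [ 0.6282 -0.0841  0.0536] [179.993   -0.0074   7.7243] [ 0.9496 -0.1733  4.2397 -0.0844 -0.2084  0.0356]
25.1833 [ 0.6282 -0.0841  0.0535] [179.9924  -0.0014   7.7222] [ 0.6673 -0.6031  4.0375 -0.0904 -0.2399  0.0025]
```

```bash

python3 -m handwheel '[0.2,0,0,0.0006,0,0,0, 0.2,0,0,0,0,0,0, 0.2,0,0,0,0,0,0, 0.2,0,0,0,0,0,0, 0.2,0,0,0,0,0,0, 0.2,0,0,0,0,0,0, 0.2,0,0,-0.0004,0,0,0, 0.2,0,0,0,0,0,0, 0.2,0,0,0,0,0,0]' | grep -E "clock|tcp|force"; python3 mon.py
```

```text
clock: 25.93
tcp_pos: [0.6281, -0.0841, 0.0536]
contact_force: [1.9, -1.0, 3.4]
26.3333 [ 0.6281 -0.0841  0.0536] [179.9971   0.0069   7.72  ] [ 1.3123 -0.4498  2.8339 -0.1    -0.3165  0.0313]
26.7333 [ 0.6281 -0.0841  0.0536] [179.9949   0.0025   7.7234] [ 1.2719 -0.4437  2.7628 -0.1263 -0.2889  0.0111]
27.1333 [ 0.6281 -0.0841  0.0536] [179.9954   0.0059   7.726 ] [ 1.5757 -0.3791  2.5847 -0.1246 -0.3112  0.0093]
```

```bash

python3 -m handwheel '[0.2,0.0003,0,-0.0002,0,0,0, 0.2,0,0,0,0,0,0, 0.2,0,0,0,0,0,0]' | grep -E "clock|tcp|force"; python3 mon.py; python3 - <<'E'
from h import *
im=imaging.snapshot("scene");cv2.imwrite("pics/s8.png",cv2.resize(im[200:310,190:330,::-1],None,fx=5.5,fy=5.4,interpolation=cv2.INTER_CUBIC))
im=imaging.snapshot("wrist");cv2.imwrite("pics/w23a.png",cv2.resize(im[170:290,205:365,::-1],None,fx=5,fy=5,interpolation=cv2.INTER_CUBIC))
E
```

```text
clock: 27.38
tcp_pos: [0.6282, -0.0841, 0.0536]
contact_force: [0.5, -0.6, 2.4]
27.7833 [ 0.6282 -0.0841  0.0536] [179.9972   0.0065   7.7239] [ 0.8884 -0.4693  3.4695 -0.1185 -0.204   0.0249]
28.1833 [ 0.6282 -0.0841  0.0536] [179.9975   0.0036   7.7216] [ 1.0717 -0.3401  3.4934 -0.1326 -0.1701  0.0005]
28.5833 [ 0.6282 -0.0841  0.0536] [179.9965   0.003    7.7239] [ 0.6747 -0.5255  3.7919 -0.1169 -0.147   0.0244]
```

View pics/w23a.png

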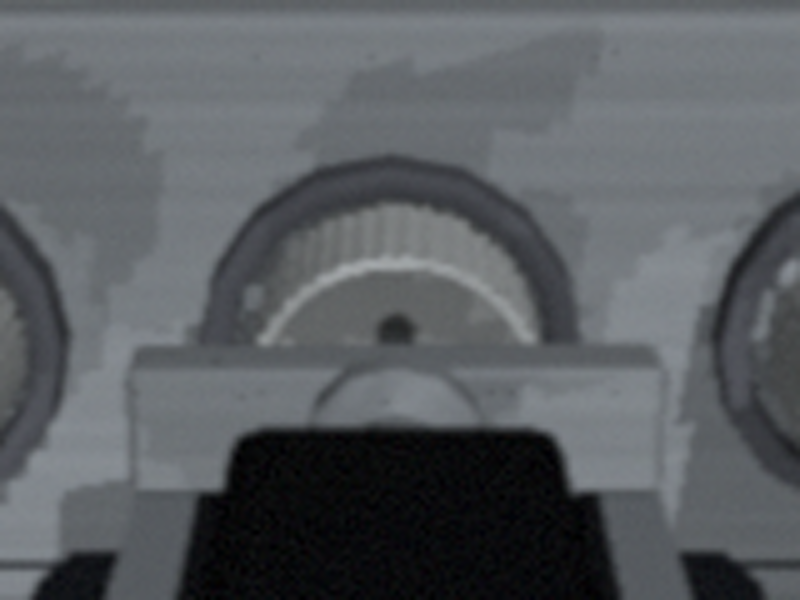

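View pics/s8.png

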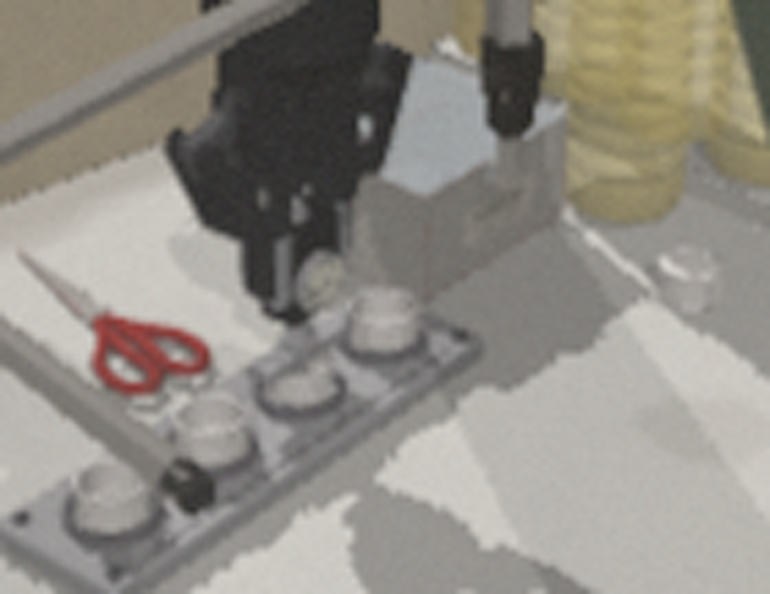

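```bash

python3 -m handwheel '[0.2,0.0001,0,0.0002,0,0,0, 0.2,0,0,0,0,0,0, 0.2,0,0,0,0,0,0]' | grep -E "clock|tcp|force"; python3 mon.py
```

```text
clock: 28.93
tcp_pos: [0.6282, -0.0841, 0.0536]
contact_force: [1.0, -0.0, 4.4]
29.3333 [ 0.6282 -0.0841  0.0536] [179.9977   0.009    7.7227] [ 0.1916 -0.003   3.6014 -0.1077 -0.108   0.0208]
29.7333 [ 0.6282 -0.0841  0.0536] [179.9992   0.0069   7.7218] [ 0.3731 -0.5221  3.2338 -0.1072 -0.0863 -0.0083]
30.1333 [ 0.6282 -0.0841  0.0536] [179.9961   0.0049   7.7211] [ 0.7635 -0.1311  3.2817 -0.1145 -0.0935  0.0034]
```

It's steady at +3.3 N on the wrist, and with the gauge's weight of about 2 N that puts roughly 5.3 N on the cap. I'm handing it in.

```bash
python3 -c "
from rig import bot
print(bot.close_job())"
```

```text
the job is handed in; nothing more can be done
None
```

The job is handed in at about 30 s of the 58 s allowed: the cap is in the empty nest (third from the left) and the gauge is held pressed on it. The hand-in gives no verdict.

**Cap:** I set it open side up into the nest until it touched the plate (force rose to 2.6 N) and let go. The pictures afterwards show it centred and the other three caps standing as before.

**Gauge:** I lifted it straight out of its stand and set it across the cap's rim. The last checks showed:
- **Position:** the foot is parallel to the row, the dial faces the scribed edge, and the plunger is on the mark to within about 0.5 mm. That is from close views just before contact, because the foot then hid the tip.
- **Upright:** the tool's tilt reads under 0.02°.
- **Force:** the wrist reads a steady +3.3 N. Adding the gauge's weight of about 2 N, that is roughly 5.3 N on the cap.

**What disagreed:**
- **First cap grasp:** the first close caught nothing. The pictures put the fingertips about 15–20 mm behind the reported TCP, not 8 mm ahead as stated. I found the grasp heights from the pictures and contact forces instead.
- **Press force drift:** the force crept up and down while I held still, reaching about 5.5 N on the wrist (about 7.5 N on the cap). I trimmed it until it was nearly steady.
- **Not checked:** the plunger travel was not read directly. The height the foot stopped at matches it sitting on the rim.

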